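Wedge the drooping phone cradle level

ROBOT

A 6-joint arm with a two-finger parallel gripper is mounted at the origin on the work surface. World frame = base frame: x ahead of the robot, y to its left, z up, the work surface at z = 0. Lengths are in m, angles in rad, forces in N, time in s.
With the tool pointing down it reaches from about 0.3 to 0.875 m from the base axis. Payload 6.4 kg.
Tool frame: the origin (TCP) lies between the finger pads; the fingertips stand 8 mm ahead of it and the grasp point (between the pads) lies 11 mm behind it; z points along the fingers, x is the direction in which the jaws open and shut, and the axes are right-handed (so a half turn about z gives the same grasp; the last joint's range is limited). The gripper opens to 85 mm and grips with 20 to 120 N. Pads are 22 mm wide; open, the fingers measure 114 mm over their backs; the gripper's body (76 mm by 85 mm) begins 54 mm behind the grasp point. The pads swing forward as they close: fully open they stand 13 mm farther back than shut.
Start: joints at [0.937, 0.181, 1.607, -0, 1.354, -0.206], TCP at [0.239, 0.523, 0.239] pointing down, gripper open.
Joint ranges: [-2.99, 2.99], [-0.89, 2.07], [0.3, 2.58], [-1.14, 4.28], [0, 2.63], [-3.12, 3.12]. Speed limits (rad/s): [2.57, 2.57, 3.01, 3.14, 3.14, 3.14].

INTERFACE

Orientations are given as a unit quaternion [w, x, y, z].
In Python, from bench import ctrl gives the robot as it stands.
- The arm moves only by the tool drive_tool, never from a script. Its argument "commands" is a list of rows, each an object of numbers: "gripper": the closure, from 0 (fully open) to 1 (shut); "dx", "dy", "dz": the shift along the tool's x, y, z in cm; "turn": the turn about the tool's z in degrees. A call has 1 to 20 rows; each row is the pose to reach, as a shift and turn from the pose commanded when the call began, along the tool's axes at that moment; what a row does not reach only later rows make up. A row lasts 1/8 s, in which the tool goes at most 62.5 mm and 10.7 degrees, less where a joint would pass 70% of its speed; a pose out of reach is approached as far as the arm can. A call with a gripper value outside its range is refused whole. The fingers move at their own pace and stop on an object; the grip force is fixed at half the most. Time passes only in rows, so rows that repeat a pose let the fingers close. It gives the time, the measured TCP pose, the force and the opening at its end, in the units of the state.
- ctrl.get_obs(): the state, without advancing time (a new reading comes with each control period).
- ctrl.camera(name): name is "scene" or "top" or "wrist"; returns a dict with "image" (420x560x3 uint8, red, green, blue), "mtx" (3x3 intrinsics, pixels), "k1" (the pictures are not rectified: a ray, as slopes to the right and down, at radius r is drawn at 1 + k1 r^2 times it, then the intrinsics apply), "R" (3x3) and "t" (3): a world point X has camera coordinates R X + t. Camera axes: x right, y down, z forward; pixel columns grow to the right and rows downward; lengths in m; the calibration is good to about 2 mm. A picture is of the moment at which its call begins. There is no depth.
- ctrl.hand_in(): hands the job in, once; it reports no verdict.
The state is a dict: "time_s": time; "q": joint angles; "dq": joint speeds; "joint_efforts": joint torques, N m; "eef_pos": TCP position; "eef_rot": TCP orientation; "wrist_force": force on the tool from outside, world axes, zero at the start; "torque": the same for the moment, N m; "opening": opening from 0.0 (shut) to 1.0 (fully open).
Only numpy, scipy, OpenCV 4.12 (cv2) and the standard library are available. Lean on these libraries where they do the work, as an engineer would, in place of code of your own. Each camera call takes 0.05 s, during which the arm holds its last target.

TASK

Take the small amber jar that stands in front of the phone cradle's drooping red edge and stand it well on the cork coaster. Then lay the orange wedge flat between the two yellow lines, thin end towards the red edge but not yet under it, let go of it, and push it by its heel under the middle of the edge until the plate with the phone is level (its top flush with the brass posts), resting on the wedge alone. Do not touch the plate or the phone with the robot, and leave the other things on the bench where they are.

Things in the scene. Friction and masses are not known exactly. Their poses are not given: they have to be found in the camera images.
- cradle: Aluminium phone cradle, fixed. Origin under the middle of its red edge; x points level from that edge to the hinge (the way to push), y along the edge, z up. It is set at varying height: origin 0 to 6 mm above the mat. The blue mat's top is level, at world z = 3 mm. Hinge axis at x 175, z 21 mm. Open space for the wedge under the plate, 112 wide between side rails; rails and posts reach y = +-72.
- red_edge (a point): Centre of the red round bar (8 dia, 104 along y) that is the plate's drooping edge. When level it is at x 0, z 21 mm of the cradle frame, so its underside is 17 mm above the cradle's origin; at the start it is 12 mm lower. Axes as the cradle's, but tilting with the plate.
- datum_post (a point): Middle of the top of one of two brass posts (14 x 16 mm) beside the red edge at y = +-64, x = 7, z = 25 mm of the cradle frame. Their tops are flush with the plate's top face (4 mm above the red bar's centre) when the plate is level.
- lane_mid (a point): Point on the mat midway between the two yellow tape lines, 85 mm before the red edge. The lines run from 8 to 162 mm before the edge, at right angles to it, inner faces 71 mm apart. Axes as the cradle's.
- plate (a joint): Hinge angle of the plate (rad): 0 level, negative = red edge drooping (-0.069 at the start, its lower stop), positive = too high (stop at 0.05). The plate swings freely and falls by its own weight, 2 to 3 N at the red edge; the edge rises 1.75 mm per 0.01 rad.
- plate_mid (a point): Black tilting plate (171 x 104 x 8 mm) with the red edge and an opened phone (150 x 72 x 8) clamped on it; the top of it all is 15 mm above the plate's mid-plane. Point at the middle of the plate, half-way through its thickness; x points from the red edge to the hinge.
- wedge_heel (a point): Orange plastic wedge, 122 x 36 mm, 60 to 130 g. Point: centre of its heel block (22 long, 36 wide, 34 high), 17 mm above the flat underside, 11 mm ahead of its back face. x points to the thin end, z up. From the heel's front the top slopes straight over 100 mm from 27 high down to 2 high at the thin end (1 in 4). Friction keeps it where it is left under the plate.
- wedge_tip (a point): Middle of the wedge's thin end, 1 mm above its underside, 111 mm ahead of the heel's centre; same axes.
- jar_mid (a point): Small amber glass jar with white cap, 33 dia x 45 high, about 50 to 100 g, standing in the lane in front of the red edge; point at its centre, 22.5 mm above its base. z up.
- coaster: Round cork coaster fixed on the mat, 84 dia, 5 thick; origin at the centre of its underside.
- screw_cup_mid (a point): Bystander, not to be disturbed: small open aluminium cup of screws, 42 dia x 28 high; point at its middle, 14 mm above the mat.
- flux_bottle_mid (a point): Bystander, not to be disturbed: small green pot with a black cap, 32 dia x 50 high; point at its middle, 25 mm above the mat.
- spray_bottle_mid (a point): Bystander, not to be disturbed: white bottle, 42 dia x 115 high; point at its middle, 58 mm above the mat.
- black_jar_mid (a point): Bystander, not to be disturbed: black jar, 54 dia x 60 high; point at its middle, 30 mm above the mat.
- screwdriver_mid (a point): Bystander, not to be disturbed: teal-handled screwdriver lying flat, 150 long, handle 26 dia; point at its middle, 13 mm above the mat.
- back_panel_mid (a point): Bystander, not to be disturbed: dark phone back cover lying flat, 74 x 155 x 6; point at its middle, 3 mm above the mat.
- tweezers_mid (a point): Bystander, not to be disturbed: black and steel tweezers lying flat, 120 x 10 x 6; point at its middle, 3 mm above the mat.
Mind the look-alikes: they are no part of the job. Leave any purple look-alike of the part that bears wedge_heel alone.

How it is judged:
On the way, in this order (a step that is already met when the one before it is completed fails the run):
1. the jar stands on the cork coaster, let go (horizontal distance between jar_mid and coaster below 0.026 m and z of jar_mid in the frame of coaster between 0.022 and 0.033 m and angle between jar_mid's own z axis and vertical below 0.1 rad and contact force between the fingers and jar below 0.1 N), for 0.2 s.
2. the wedge lies flat between the yellow lines, thin end towards the red edge and short of it (or at most 10 mm under it), let go (y of wedge_tip in the frame of cradle between -0.02 and 0.02 m and y of wedge_heel in the frame of cradle between -0.02 and 0.02 m and angle between wedge_heel's own z axis and vertical below 0.06 rad and contact force between the fingers and wedge below 0.1 N and x of wedge_tip in the frame of cradle between -0.1 and 0.01 m and x of wedge_heel in the frame of cradle below -0.09 m and height (world z) of wedge_heel below 0.025 m), for 0.2 s.
At the end, for the whole second after the job is handed in: Plate level within 0.013 rad, resting on the wedge, which lies flat on the mat, thin end 30 mm or more past the red edge, both ends within 20 mm of the cradle's middle line; jar upright on the coaster within 26 mm of its centre; all let go and at rest (horizontal distance between jar_mid and coaster below 0.026 m and z of jar_mid in the frame of coaster between 0.022 and 0.033 m and angle between jar_mid's own z axis and vertical below 0.1 rad and y of wedge_tip in the frame of cradle between -0.02 and 0.02 m and y of wedge_heel in the frame of cradle between -0.02 and 0.02 m and angle between wedge_heel's own z axis and vertical below 0.06 rad and contact force between the fingers and wedge below 0.1 N and value of joint plate between -0.013 and 0.013 rad and x of wedge_tip in the frame of cradle above 0.03 m and contact force between wedge and plate above 0.5 N and linear speed of each of wedge, jar below 0.01 m/s and height (world z) of wedge_heel below 0.025 m); the robot touches nothing.
It fails at once if the robot presses on the plate or phone (more than 1.5 N) (contact force between plate and the arm above 1.5 N).
It fails at once if the robot presses on the plate or phone with the fingers (more than 1.5 N) (contact force between plate and the fingers above 1.5 N).
It fails at once if a bystander is moved by more than 20 mm (distance of any of screw_cup_mid, flux_bottle_mid, spray_bottle_mid, black_jar_mid, screwdriver_mid, back_panel_mid, tweezers_mid from where it was at the start of the episode above 0.02 m).
It also fails if it takes over 72 s, if anything falls off the work surface, if the arm or the gripper's body presses on something with over 40 N, if the wrist force passes 120 N, or if a joint passes its speed limit or range.

## Working session

There is one attempt and no reset: what is moved stays moved. The work goes in short steps, Python scripts to look and compute and a tool call to move; the robot and the scene stay as the last step left them, time stands still between calls to the robot, and variables do not carry over. Pictures are saved under pics/ and viewed, and the job is handed in when it is done.

Besides the shell and the picture viewer there is one more tool, called after "Call:" in YAML: its name, and indented under it one key for each argument. drive_tool: Moves the arm, as the interface text tells. Its arguments: {"type":"object","properties":{"commands":{"type":"array","items":{"type":"object","properties":{"gripper":{"type":"number"},"dx":{"type":"number"},"dy":{"type":"number"},"dz":{"type":"number"},"turn":{"type":"number"}}}}},"required":["commands"]}

```bash
ls; mkdir -p pics
python3 - <<'E'
from bench import ctrl
import cv2
print(ctrl.get_obs())
for n in ["scene","top","wrist"]:
    c=ctrl.camera(n)
    cv2.imwrite(f"pics/{n}0.png",c["image"][:,:,::-1])
    print(n,c["mtx"].tolist(),c["k1"],c["R"].tolist(),c["t"].tolist())
E
```

```text
pics
{'time_s': 0.0, 'q': array([ 9.36677117e-01,  1.81562000e-01,  1.60802866e+00, -2.11898875e-05,
        1.35380738e+00, -2.06338657e-01]), 'dq': array([ 0.00049118, -0.00041974, -0.00015307,  0.00101917, -0.00115188,
        0.00073432]), 'joint_efforts': array([ 7.45297848e-05, -4.44886529e+01, -3.51330113e+01, -3.96994874e-04,
        9.32117400e-03,  2.38616065e-05]), 'eef_pos': array([0.23821495, 0.52272522, 0.23836238]), 'eef_rot': array([ 3.32021784e-04,  8.41084733e-01,  5.40902632e-01, -8.39481263e-04]), 'wrist_force': array([ 0.52124382, -0.32190207, -0.58184785]), 'torque': array([-0.01497779, -0.010428  , -0.01943444]), 'opening': 0.9971783870983868}
scene [[475.76131437604533, 0.0, 278.65431413974903], [0.0, 475.76131437604533, 217.74075582999185], [0.0, 0.0, 1.0]] -0.07015526926845497 [[-0.773194076757238, 0.634035256296804, 0.01304658729969343], [0.45409814876856175, 0.5678905091500127, -0.6865094616262069], [-0.442680235556646, -0.5248806182266454, -0.7270038140598212]] [0.4299362882948353, -0.21395908309013284, 1.2788544281886196]
top [[443.78269667187925, 0.0, 278.1004911477061], [0.0, 443.78269667187925, 203.77473200348138], [0.0, 0.0, 1.0]] -0.04793320194017355 [[0.01588520668931191, -0.9998575789143213, 0.005699306627132304], [-0.9920797873792828, -0.016471442486439017, -0.12452464437167977], [0.12460078523795594, -0.0036760671930975305, -0.9922001465672523]] [0.012733670041446902, 0.5887328066194177, 1.2413515515766211]
wrist [[322.36300677310084, 0.0, 276.5415535460929], [0.0, 322.36300677310084, 207.5801540126591], [0.0, 0.0, 1.0]] -0.06787897762990333 [[0.41585129480022537, 0.909432605040473, -0.00019365504606614256], [0.8643157301136539, -0.3951546917617595, 0.31114480271534617], [0.2828887047781846, -0.1295573481820681, -0.9503624962302298]] [-0.5734694495525776, -0.03901133794958792, 0.3792031339877279]
```

View pics/scene0.png

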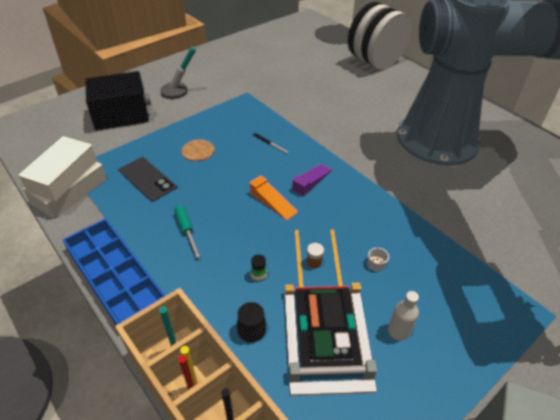

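View pics/top0.png

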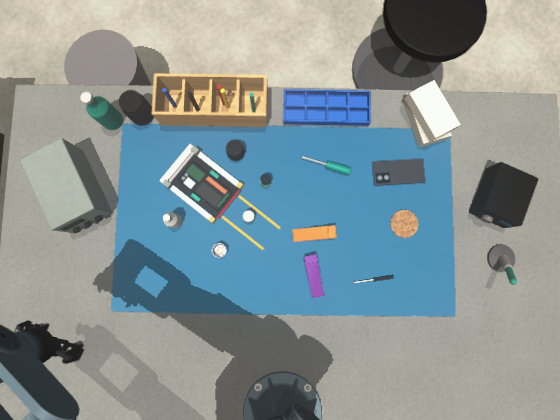

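View pics/wrist0.png

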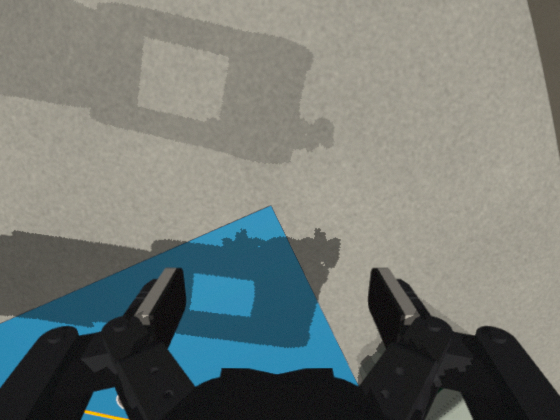

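```bash
cat > h.py <<'E'
import numpy as np, cv2
from bench import ctrl
def cam(n,save=None):
    c=ctrl.camera(n); c["bgr"]=np.ascontiguousarray(c["image"][:,:,::-1])
    if save: cv2.imwrite("pics/"+save,c["bgr"])
    return c
def dist(c): return np.array([c["k1"],0,0,0,0.])
def ray(c,uv):
    uv=np.asarray(uv,float).reshape(-1,1,2)
    # invert k1 model
    n=cv2.undistortPointsIter(uv,c["mtx"],dist(c),None,None,(3,50,1e-10)).reshape(-1,2)
    d=np.c_[n,np.ones(len(n))]@c["R"]
    return -c["R"].T@c["t"], d
def onz(c,uv,z):
    o,d=ray(c,uv); return o+d*((z-o[2])/d[:,2])[:,None]
def proj(c,X):
    return cv2.projectPoints(np.asarray(X,float).reshape(-1,1,3),cv2.Rodrigues(c["R"])[0],c["t"],c["mtx"],dist(c))[0].reshape(-1,2)
def tri(ca,ua,cb,ub):
    o1,d1=ray(ca,ua);o2,d2=ray(cb,ub);d1=d1[0];d2=d2[0]
    s=np.linalg.lstsq(np.c_[d1,-d2],o2-o1,rcond=None)[0]
    p,q=o1+s[0]*d1,o2+s[1]*d2
    return (p+q)/2,np.linalg.norm(p-q)
def blobs(c,lo,hi,amin=15):
    h=cv2.cvtColor(c["bgr"],cv2.COLOR_BGR2HSV); m=cv2.inRange(h,lo,hi)
    n,l,st,ce=cv2.connectedComponentsWithStats(m)
    return [(st[i].tolist(),ce[i].round(1).tolist(),(l==i).astype(np.uint8)) for i in range(1,n) if st[i][4]>=amin]
def crop(c,x,y,w,h,f,name): cv2.imwrite("pics/"+name,cv2.resize(c["bgr"][y:y+h,x:x+w],None,fx=f,fy=f,interpolation=cv2.INTER_CUBIC))
E
python3 - <<'E'
from h import *
t=cam("top");s=cam("scene")
crop(t,155,135,200,150,4,"tc.png"); crop(s,240,160,200,150,4,"sc.png")
for n,c in (("top",t),("scene",s)):
    for nm,lo,hi in (("orange",(3,150,100),(16,255,255)),("yellow",(17,120,100),(30,255,255)),("red",(0,150,60),(2,255,255)),("red2",(174,150,60),(180,255,255)),("cork",(8,80,80),(16,190,255)),("purple",(130,100,60),(160,255,255))):
        print(n,nm,[(b[0],b[1]) for b in blobs(c,lo,hi)])
E
```

```text
top orange [([293, 227, 37, 14, 403], [311.0, 233.5]), ([330, 226, 5, 8, 19], [332.5, 229.5])]
top yellow [([220, 88, 9, 21, 88], [224.4, 97.5]), ([237, 182, 5, 6, 19], [239.4, 184.8]), ([239, 196, 41, 32, 91], [258.9, 211.7]), ([210, 217, 5, 5, 15], [211.8, 219.1]), ([222, 217, 42, 32, 91], [242.4, 232.5]), ([329, 227, 6, 11, 42], [331.0, 232.6])]
top red [([224, 191, 15, 18, 20], [231.0, 199.6])]
top red2 []
top cork [([154, 76, 58, 36, 1043], [178.6, 91.3]), ([211, 77, 27, 36, 517], [222.2, 91.1]), ([239, 78, 25, 34, 431], [248.7, 88.9]), ([266, 90, 1, 23, 23], [266.0, 101.0]), ([174, 92, 8, 14, 38], [178.1, 98.2]), ([256, 96, 5, 13, 35], [257.5, 101.3]), ([152, 114, 115, 12, 1121], [210.8, 119.7]), ([206, 177, 21, 16, 93], [215.9, 184.5]), ([391, 210, 27, 28, 593], [404.0, 223.3]), ([293, 225, 43, 17, 499], [312.6, 233.1])]
top purple [([304, 254, 20, 44, 531], [313.6, 275.4])]
scene orange [([251, 177, 45, 42, 805], [271.2, 197.4]), ([309, 294, 11, 33, 257], [313.6, 310.4]), ([177, 354, 12, 13, 42], [182.4, 358.3])]
scene yellow [([295, 231, 8, 56, 164], [298.7, 259.4]), ([331, 
[... 777 characters left out ...]
.1, 337.4]), ([191, 336, 5, 6, 16], [192.9, 338.6]), ([164, 343, 32, 60, 333], [178.2, 375.6]), ([143, 348, 21, 15, 56], [152.2, 354.9]), ([128, 350, 51, 70, 322], [152.1, 386.0]), ([229, 351, 11, 13, 22], [234.0, 356.5]), ([149, 358, 21, 29, 175], [159.7, 370.2]), ([221, 366, 41, 52, 607], [240.9, 390.7]), ([220, 371, 6, 9, 22], [222.6, 374.7]), ([174, 376, 48, 33, 352], [201.5, 393.1]), ([252, 378, 13, 15, 16], [257.7, 384.8]), ([200, 397, 24, 15, 65], [212.5, 403.6]), ([251, 401, 30, 19, 203], [265.5, 412.7]), ([273, 403, 14, 17, 17], [279.5, 411.0]), ([179, 407, 24, 13, 111], [190.3, 414.2]), ([244, 416, 8, 4, 15], [246.9, 417.8])]
scene purple [([293, 165, 38, 30, 586], [309.3, 178.8])]
```

View pics/tc.png

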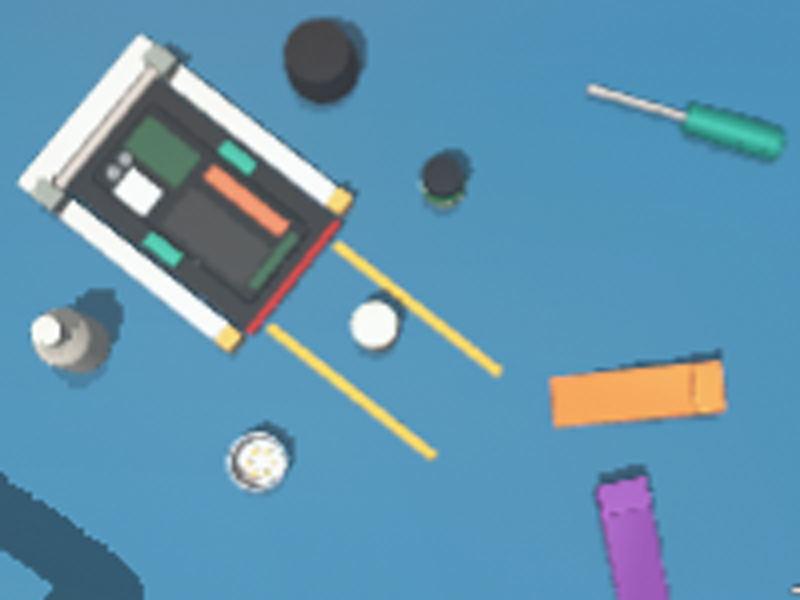

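View pics/sc.png

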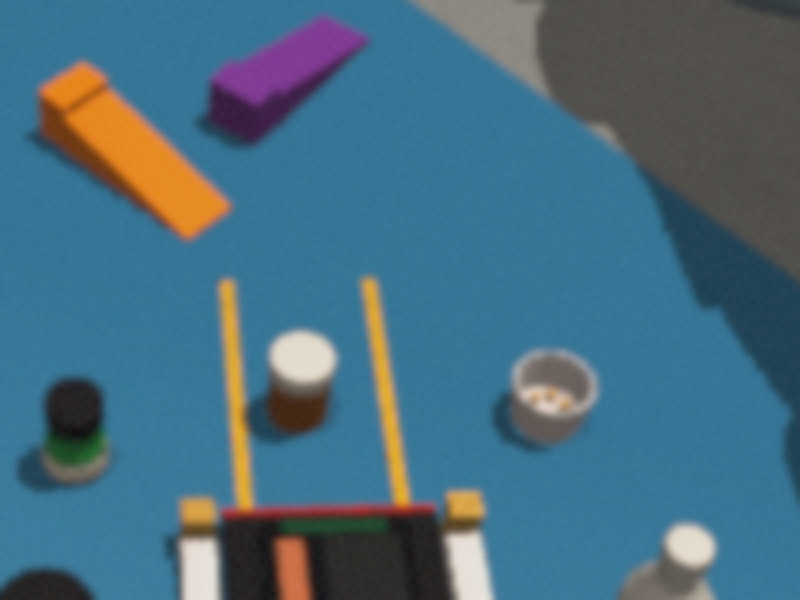

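Run:
```python
from h import *
t=cam("top");s=cam("scene")
L={}
def line(c,b,z=0.0035):
    ys,xs=np.nonzero(b[2]); P=onz(c,np.c_[xs,ys],z)[:,:2]
    vx,vy,x0,y0=cv2.fitLine(P.astype(np.float32),cv2.DIST_HUBER,0,.001,.001).ravel()
    d=np.array([vx,vy]); k=(P-[x0,y0])@d
    return np.array([x0,y0]),d,np.array([x0,y0])+np.outer([k.min(),k.max()],d)
for n,c,pick in (("top",t,[(258.9,211.7),(242.4,232.5)]),("scene",s,[(298.7,259.4),(336.1,258.4)])):
    B=blobs(c,(17,120,100),(30,255,255))
    for p in pick:
        b=min(B,key=lambda b:np.hypot(b[1][0]-p[0],b[1][1]-p[1]))
        p0,d,e=line(c,b); print(n,p0.round(4),np.degrees(np.arctan2(d[1],d[0])).round(2),e.round(4).tolist())
# posts
P=[((239.4,184.8),(289.0,288.1)),((211.8,219.1),(355.5,286.8))]
for a,b in P: print("post",tri(t,a,s,b), onz(t,a,.028+.003),onz(s,b,.031))
# coaster
for c in (t,s):
    b=[b for b in blobs(c,(8,80,80),(16,190,255),400)]
    q=[x for x in b if (abs(x[1][0]-404)<3 or abs(x[1][0]-197.5)<2)][0]
    cn=cv2.findContours(q[2],cv2.RETR_EXTERNAL,cv2.CHAIN_APPROX_NONE)[0][0]
    e=cv2.fitEllipse(cv2.convexHull(cn)); print("coaster",e,onz(c,e[0],.008)); 
    if c is t:u=e[0]
    else: print(tri(t,u,s,e[0]))
# jar cap
for c,x,y in ((t,249,216),(s,315,250)):
    g=c["bgr"].astype(int); h=cv2.cvtColor(c["bgr"],cv2.COLOR_BGR2HSV)
    q=[(b[0],b[1]) for b in blobs(c,(0,0,140),(180,70,255),15) if abs(b[1][0]-x)<10 and abs(b[1][1]-y)<10]; print("cap",q)
# orange
for c in (t,s):
    b=[b for b in blobs(c,(3,130,90),(22,255,255),200)]
    for q in b:
        if q[0][4]<1500 and 225>=0 and (abs(q[1][0]-312)<4 and abs(q[1][1]-233)<4 or abs(q[1][0]-271)<4 and abs(q[1][1]-197)<4):
            cn=cv2.findContours(q[2],cv2.RETR_EXTERNAL,cv2.CHAIN_APPROX_NONE)[0][0]
            print("wedge",q[0],q[1],cv2.approxPolyDP(cn,2,True).reshape(-1,2).tolist(),cv2.minAreaRect(cn))
crop(s,240,165,70,60,10,"sw.png");crop(t,285,215,60,40,12,"tw.png");
```

```text
top [0.5684 0.0788] 52.82 [[0.5231, 0.019], [0.6137, 0.1385]]
top [0.5193 0.1429] 53.0 [[0.4606, 0.0651], [0.5517, 0.1859]]
scene [0.5667 0.0781] 52.77 [[0.5198, 0.0163], [0.6079, 0.1322]]
scene [0.5045 0.1251] 52.75 [[0.4571, 0.0628], [0.5458, 0.1794]]
post (array([0.64272563, 0.13575433, 0.03159504]), np.float64(0.0002712290452685394)) [[0.64291924 0.13570688 0.031     ]] [[0.64235465 0.13555014 0.031     ]]
post (array([0.54146307, 0.21276902, 0.0304655 ]), np.float64(0.00027557454056674935)) [[0.54150115 0.21258256 0.031     ]] [[0.54169742 0.21309305 0.031     ]]
coaster ((404.02752685546875, 223.29689025878906), (26.953779220581055, 27.5456600189209), 151.79176330566406) [[ 0.54026918 -0.34962425  0.008     ]]
coaster ((197.55557250976562, 149.9848175048828), (19.73109245300293, 31.445751190185547), 82.57746887207031) [[ 0.53825567 -0.35069928  0.008     ]]
(array([ 0.5397562 , -0.34872658,  0.01007962]), np.float64(0.0008637666771129667))
cap [([242, 210, 13, 13, 118], [248.1, 215.8])]
cap [([307, 242, 18, 14, 194], [315.2, 248.8])]
wedge [293, 225, 43, 16, 506] [314.2, 233.0] [[334, 226], [293, 230], [294, 240], [334, 237]] ((313.9059143066406, 233.05943298339844), (12.238958358764648, 42.1895751953125), 84.2894058227539)
wedge [250, 176, 47, 43, 829] [271.2, 197.4] [[250, 183], [251, 192], [285, 218], [296, 212], [262, 177]] ((271.2355041503906, 199.16244506835938), (52.90287780761719, 19.10070037841797), 45.90938186645508)
```

View pics/sw.png

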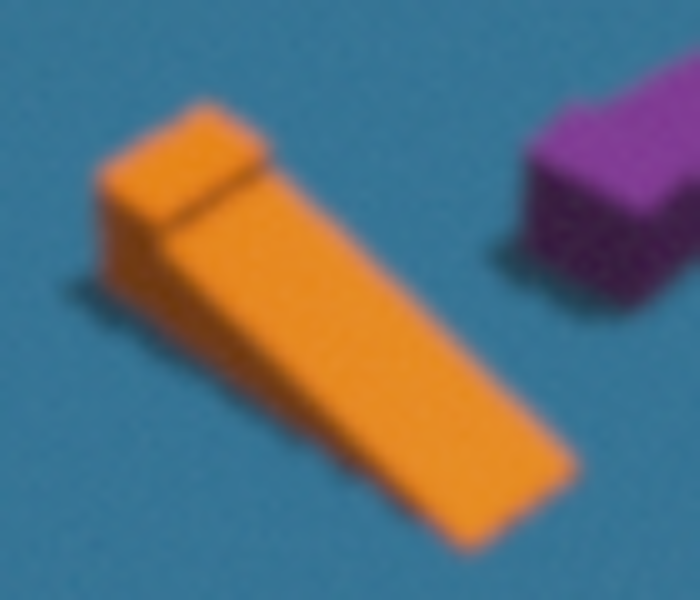

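View pics/tw.png

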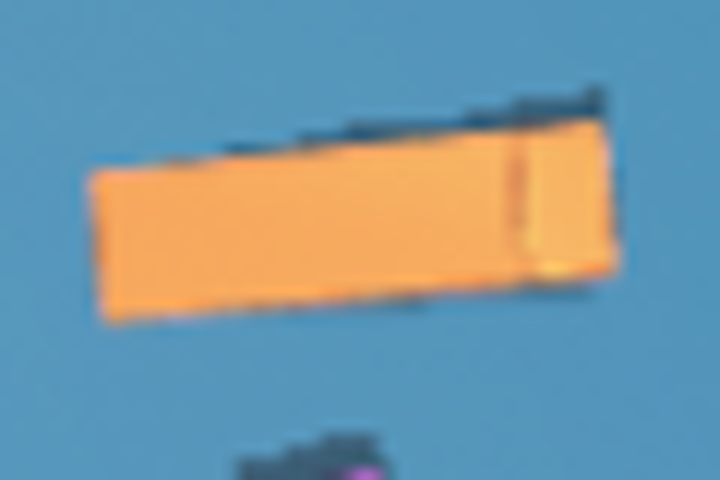

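Run:
```python
from h import *
t=cam("top");s=cam("scene")
T=lambda u:(285+u[0]/12-.46,215+u[1]/12-.46)
S=lambda u:(240+u[0]/10-.45,165+u[1]/10-.45)
r={}
for n,a,b in (("tipR",(90,173),(470,552)),("tipL",(105,322),(580,465)),("hbR",(604,120),(95,178)),("hbL",(619,270),(207,98))):
    p,e=tri(t,T(a),s,S(b)); r[n]=p; print(n,p.round(4),round(e,4),onz(t,T(a),p[2]).round(4),)
tip=(r["tipR"]+r["tipL"])/2;back=(r["hbR"]+r["hbL"])/2
for z in (.037,.033): print("wedge dir z-assumed")
tip2=(onz(t,[T((90,173)),T((105,322))],.005).mean(0)+onz(s,[S((470,552)),S((580,465))],.005).mean(0))/2
b2=(onz(t,[T((604,120)),T((619,270))],.037).mean(0)+onz(s,[S((95,178)),S((207,98))],.037).mean(0))/2
for tt,bb in ((tip,back),(tip2,b2)):
    v=(tt-bb)[:2]; print("tip",tt.round(4),"back",bb.round(4),"len",np.linalg.norm(v).round(4),"ang",np.degrees(np.arctan2(v[1],v[0])).round(2))
j,e=tri(t,(248.5,216),s,(315.3,247.6)); print("jar cap",j,e, onz(t,(248.5,216),.048),onz(s,(315.3,247.6),.048))
a=np.radians(52.8);X=np.array([np.cos(a),np.sin(a)]);Y=np.array([-X[1],X[0]])
O=np.array([.5921,.1743])-.007*X
print("O",O)
for n,p in (("jar",j[:2]),("l1",[.5675,.0785]),("l2",[.512,.134]),("l2s",[.5045,.1251]),("wt",tip2[:2]),("coaster",[.5395,-.3495])):
    d=np.array(p)-O; print(n,(d@X).round(4),(d@Y).round(4))
for n,px,z in (("flux",(266,179),.053),("cup",(219.5,250),.031),("spray",(166.5,217),.118),("purple",(313.6,275.4),.02)): print(n,onz(t,px,z).round(3))
```

```text
tipR [ 0.5182 -0.0194  0.0086] 0.0008 [[ 0.5185 -0.0197  0.0086]]
tipL [ 0.4821 -0.0236  0.0097] 0.0004 [[ 0.4822 -0.0238  0.0097]]
hbR [ 0.5302 -0.1404  0.0411] 0.0015 [[ 0.5308 -0.1409  0.0411]]
hbL [ 0.4947 -0.1438  0.0434] 0.0009 [[ 0.495  -0.1442  0.0434]]
wedge dir z-assumed
wedge dir z-assumed
tip [ 0.5001 -0.0215  0.0091] back [ 0.5125 -0.1421  0.0423] len 0.1212 ang 95.84
tip [ 0.4989 -0.0231  0.005 ] back [ 0.5109 -0.1448  0.037 ] len 0.1223 ang 95.63
jar cap [0.54998531 0.10570612 0.05351049] 0.0002431243131208616 [[0.55059866 0.10596175 0.048     ]] [[0.54651137 0.10264311 0.048     ]]
O [0.58786781 0.16872429]
jar -0.0731 -0.0079
l1 -0.0842 -0.0383
l2 -0.0735 0.0394
l2s -0.0852 0.04
wt -0.2066 -0.0451
coaster -0.442 -0.2748
flux [[0.657 0.058 0.053]]
cup [[0.453 0.188 0.031]]
spray [[0.537 0.322 0.118]]
purple [[ 0.385 -0.083  0.02 ]]
```

Call:
drive_tool:
  commands:
    - {"dx": -25.3,"dy": 45.6,"dz": 0,"turn": 102.7,"gripper": 0.0}
    - {"dx": -25.3,"dy": 45.6,"dz": 0,"turn": 102.7,"gripper": 0.3}
    - {"dx": -25.3,"dy": 45.6,"dz": 0,"turn": 102.7,"gripper": 0.3}
    - {"dx": -25.3,"dy": 45.6,"dz": 0,"turn": 102.7,"gripper": 0.3}
    - {"dx": -25.3,"dy": 45.6,"dz": 0,"turn": 102.7,"gripper": 0.3}
    - {"dx": -25.3,"dy": 45.6,"dz": 0,"turn": 102.7,"gripper": 0.3}
    - {"dx": -25.3,"dy": 45.6,"dz": 0,"turn": 102.7,"gripper": 0.3}
    - {"dx": -25.3,"dy": 45.6,"dz": 0,"turn": 102.7,"gripper": 0.3}
    - {"dx": -25.3,"dy": 45.6,"dz": 0,"turn": 102.7,"gripper": 0.3}
    - {"dx": -25.3,"dy": 45.6,"dz": 4,"turn": 102.7,"gripper": 0.3}
    - {"dx": -25.3,"dy": 45.6,"dz": 4,"turn": 102.7,"gripper": 0.3}
    - {"dx": -25.3,"dy": 45.6,"dz": 4,"turn": 102.7,"gripper": 0.3}
    - {"dx": -25.3,"dy": 45.6,"dz": 4,"turn": 102.7,"gripper": 0.3}

```text
time_s: 2.08
eef_pos: [0.5493, 0.1043, 0.2011]
eef_rot: [-0.0, 0.948, -0.318, 0.001]
wrist_force: [0.4, 0.2, 0.4]
opening: 0.696
```

Run:
```python
from h import *
w=cam("wrist","w1.png")
o=ctrl.get_obs();print(o["time_s"],o["eef_pos"],o["eef_rot"],o["opening"],o["q"])
print(proj(w,[[.549,.105,.0255]]),-w["R"].T@w["t"])
```

```text
2.125 [0.54924529 0.10423496 0.20095227] [-3.93630146e-04  9.47999462e-01 -3.18269113e-01  1.27906943e-03] 0.7019375821426611 [-2.47573892e-02  1.80917783e-01  1.68745762e+00 -1.67231656e-06
  1.27054071e+00  6.23049899e-01]
[[275.6740608  186.11807733]] [0.59652849 0.1671667  0.33509838]
```

View pics/w1.png

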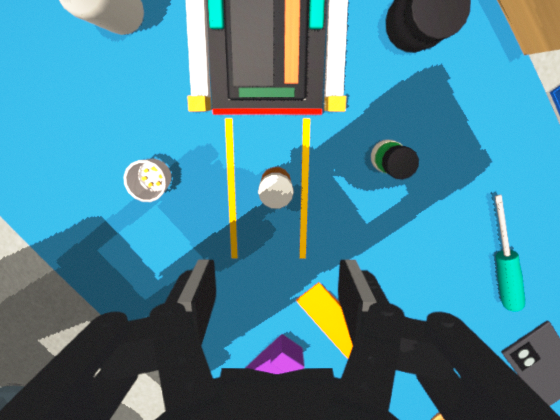

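Run:
```python
from h import *
w=cam("wrist");t=cam("top");s=cam("scene")
crop(w,180,80,180,130,4,"w1c.png")
for nm,lo,hi in (("cap",(0,0,110),(180,80,255)),("yel",(15,130,100),(32,255,255)),("red",(0,150,100),(4,255,255)),("red",(170,150,100),(180,255,255))):
    for b in blobs(w,lo,hi,60):
        if 180<b[1][0]<350 and 80<b[1][1]<270: print(nm,b[0],b[1],onz(w,b[1],.0035).round(4)[0,:2])
for z in (.046,.048,.05): print(z,onz(w,(275.6,188.5),z),onz(t,(248.5,216),z),onz(s,(315.3,247.6),z))
print(tri(w,(275.6,188.5),t,(248.5,216)),tri(w,(275.6,188.5),s,(315.3,247.6)))
```

```text
cap [258, 173, 36, 36, 1010] [275.5, 190.4] [0.5426 0.097 ]
yel [188, 96, 21, 15, 283] [197.8, 103.1] [0.5355 0.2145]
yel [326, 96, 20, 15, 289] [335.6, 103.0] [0.6439 0.1322]
yel [226, 119, 12, 139, 890] [231.0, 187.0] [0.5072 0.1285]
yel [300, 119, 10, 139, 909] [304.3, 186.0] [0.5698 0.0824]
red [213, 108, 109, 6, 621] [267.0, 110.5] [0.5854 0.1673]
0.046 [[0.55065838 0.10735569 0.046     ]] [[0.55079184 0.10608741 0.046     ]] [[0.54527942 0.10149804 0.046     ]]
0.048 [[0.5509756  0.10776942 0.048     ]] [[0.55059866 0.10596175 0.048     ]] [[0.54651137 0.10264311 0.048     ]]
0.05 [[0.55129282 0.10818315 0.05      ]] [[0.55040548 0.10583609 0.05      ]] [[0.54774333 0.10378817 0.05      ]]
(array([0.55065432, 0.10655926, 0.04377113]), np.float64(0.0009682943872828409)) (array([0.55314817, 0.10963652, 0.05935061]), np.float64(0.0012138644175010065))
```

View pics/w1c.png

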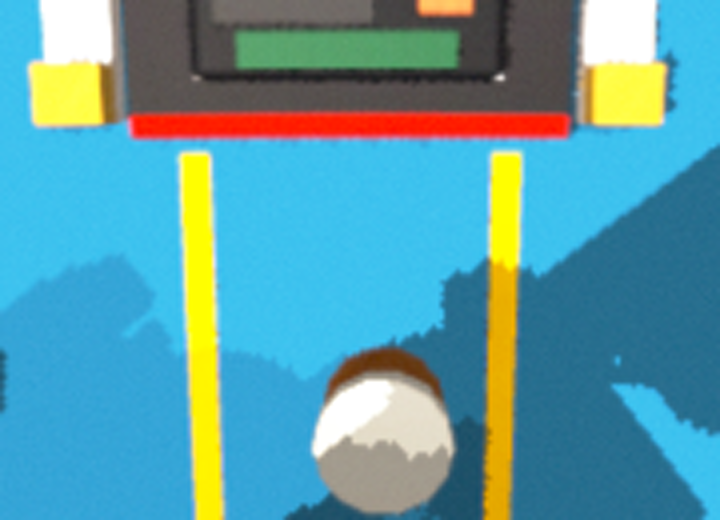

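Call:
drive_tool:
  commands:
    - {"dx": 0,"dy": -0.2,"dz": 6,"gripper": 0.3}
    - {"dx": 0,"dy": -0.2,"dz": 11.5,"gripper": 0.3}
    - {"dx": 0,"dy": -0.2,"dz": 15,"gripper": 0.3}
    - {"dx": 0,"dy": -0.2,"dz": 17.7,"gripper": 0.3}
    - {"dx": 0,"dy": -0.2,"dz": 17.7,"gripper": 0.3}
    - {"dx": 0,"dy": -0.2,"dz": 17.7,"gripper": 1}
    - {"dx": 0,"dy": -0.2,"dz": 17.7,"gripper": 1}
    - {"dx": 0,"dy": -0.2,"dz": 17.7,"gripper": 1}
    - {"dx": 0,"dy": -0.2,"dz": 17.7,"gripper": 1}

```text
invalid input at $.commands[0]: expected keys gripper, dx, dy, dz, turn
```

Run:
```python
from h import *
w=cam("wrist","w2.png")
o=ctrl.get_obs();print(o["time_s"],o["eef_pos"],o["eef_rot"],o["opening"],o["wrist_force"])
```

```text
2.325 [0.54870418 0.10402925 0.19995002] [-1.53225380e-04  9.47845931e-01 -3.18728409e-01  5.18044595e-04] 0.700887244992017 [ 0.12768558 -0.47574673  0.5541982 ]
```

View pics/w2.png

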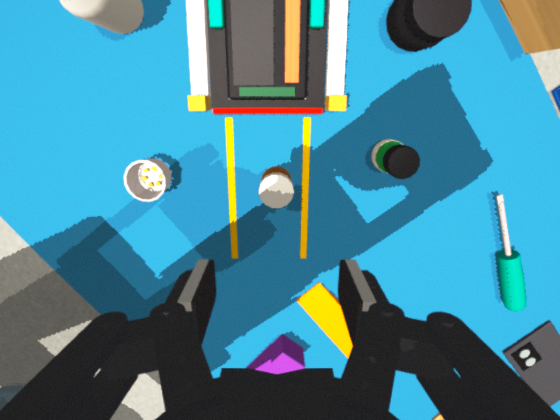

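Call:
drive_tool:
  commands:
    - {"dx": 0,"dy": -0.2,"dz": 6,"turn": 0,"gripper": 0.3}
    - {"dx": 0,"dy": -0.2,"dz": 11.5,"turn": 0,"gripper": 0.3}
    - {"dx": 0,"dy": -0.2,"dz": 15,"turn": 0,"gripper": 0.3}
    - {"dx": 0,"dy": -0.2,"dz": 17.7,"turn": 0,"gripper": 0.3}
    - {"dx": 0,"dy": -0.2,"dz": 17.7,"turn": 0,"gripper": 0.3}
    - {"dx": 0,"dy": -0.2,"dz": 17.7,"turn": 0,"gripper": 1}
    - {"dx": 0,"dy": -0.2,"dz": 17.7,"turn": 0,"gripper": 1}
    - {"dx": 0,"dy": -0.2,"dz": 17.7,"turn": 0,"gripper": 1}
    - {"dx": 0,"dy": -0.2,"dz": 17.7,"turn": 0,"gripper": 1}

```text
time_s: 3.45
eef_pos: [0.551, 0.1055, 0.0241]
eef_rot: [-0.0, 0.948, -0.319, 0.001]
wrist_force: [-2.7, 0.6, 6.9]
opening: 0.369
```

Run:
```python
from h import *
w=cam("wrist","w3.png")
o=ctrl.get_obs();print(o["time_s"],o["eef_pos"],o["eef_rot"],o["opening"],o["wrist_force"])
```

```text
3.5 [0.55100676 0.10550389 0.02406581] [-4.67522105e-04  9.47759932e-01 -3.18981079e-01  1.40126392e-03] 0.3682970353867116 [-1.06991325  0.79190467  6.78669844]
```

View pics/w3.png

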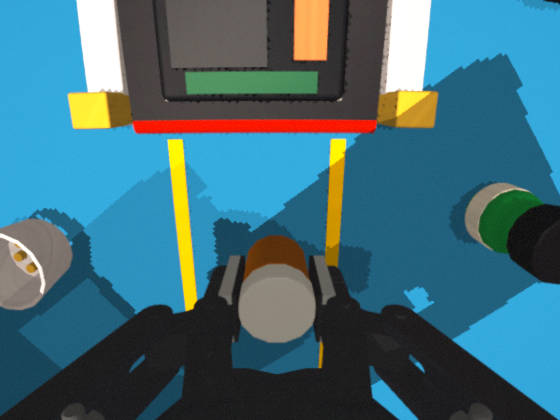

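Call:
drive_tool:
  commands:
    - {"dx": 0,"dy": 0,"dz": -3,"turn": 0,"gripper": 1}
    - {"dx": 0,"dy": 0,"dz": -8,"turn": 0,"gripper": 1}
    - {"dx": 0,"dy": 0,"dz": -12,"turn": 0,"gripper": 1}
    - {"dx": 5,"dy": 7,"dz": -12,"turn": 0,"gripper": 1}
    - {"dx": 10,"dy": 14,"dz": -12,"turn": 0,"gripper": 1}
    - {"dx": 15,"dy": 21,"dz": -12,"turn": 0,"gripper": 1}
    - {"dx": 20,"dy": 28,"dz": -12,"turn": 0,"gripper": 1}
    - {"dx": 24,"dy": 33.5,"dz": -12,"turn": 0,"gripper": 1}
    - {"dx": 26.6,"dy": 37,"dz": -12,"turn": 0,"gripper": 1}
    - {"dx": 26.6,"dy": 37,"dz": -12,"turn": 0,"gripper": 1}
    - {"dx": 26.6,"dy": 37,"dz": -8,"turn": 0,"gripper": 1}
    - {"dx": 26.6,"dy": 37,"dz": -8,"turn": 0,"gripper": 1}

```text
time_s: 5.0
eef_pos: [0.5352, -0.35, 0.0989]
eef_rot: [-0.001, 0.947, -0.32, -0.003]
wrist_force: [-0.1, 1.7, -1.5]
opening: 0.363
```

Run:
```python
from h import *
w=cam("wrist","w4.png");s=cam("scene","s4.png")
o=ctrl.get_obs();print(o["time_s"],o["eef_pos"],o["eef_rot"],o["opening"],o["wrist_force"])
for b in blobs(w,(5,70,70),(18,200,255),300): print(b[0],b[1],onz(w,b[1],.008))
```

```text
5.1 [ 0.53757277 -0.34935172  0.10236132] [-4.20177640e-04  9.47732906e-01 -3.19064087e-01 -5.21333250e-04] 0.36498507524806884 [-0.56583414 -0.74204011  0.11725517]
[227, 159, 112, 78, 6358] [285.1, 197.8] [[ 0.54743084 -0.34299628  0.008     ]]
[236, 230, 74, 52, 498] [272.5, 257.9] [[ 0.51054276 -0.3758158   0.008     ]]
```

View pics/w4.png

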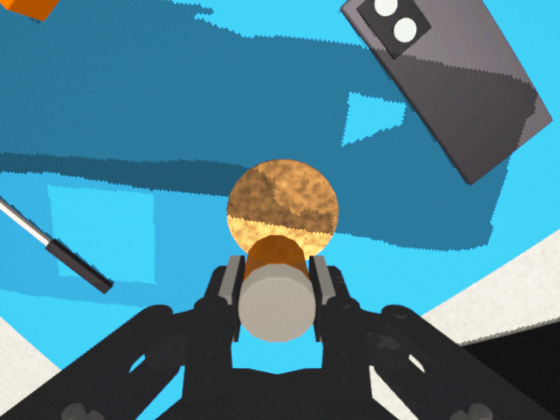

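View pics/s4.png

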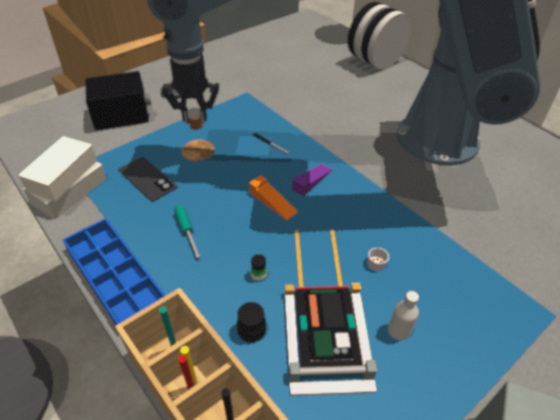

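Call:
drive_tool:
  commands:
    - {"dx": 0.2,"dy": -0.1,"dz": 3.5,"turn": 0,"gripper": 1}
    - {"dx": 0.2,"dy": -0.1,"dz": 6,"turn": 0,"gripper": 1}
    - {"dx": 0.2,"dy": -0.1,"dz": 7.2,"turn": 0,"gripper": 1}
    - {"dx": 0.2,"dy": -0.1,"dz": 7.2,"turn": 0,"gripper": 1}
    - {"dx": 0.2,"dy": -0.1,"dz": 7.2,"turn": 0,"gripper": 1}
    - {"dx": 0.2,"dy": -0.1,"dz": 7.2,"turn": 0,"gripper": 0.3}
    - {"dx": 0.2,"dy": -0.1,"dz": 7.2,"turn": 0,"gripper": 0.3}
    - {"dx": 0.2,"dy": -0.1,"dz": 7.2,"turn": 0,"gripper": 0.3}
    - {"dx": 0.2,"dy": -0.1,"dz": 7.2,"turn": 0,"gripper": 0.3}
    - {"dx": 0.2,"dy": -0.1,"dz": 7.2,"turn": 0,"gripper": 0.3}
    - {"dx": 0.2,"dy": -0.1,"dz": 4,"turn": 0,"gripper": 0.3}
    - {"dx": 0.2,"dy": -0.1,"dz": 0,"turn": 0,"gripper": 0.3}
    - {"dx": 0.2,"dy": -0.1,"dz": -5,"turn": 0,"gripper": 0.3}
    - {"dx": 0.2,"dy": -0.1,"dz": -8,"turn": 0,"gripper": 0.3}
    - {"dx": 0.2,"dy": -0.1,"dz": -8,"turn": 0,"gripper": 0.3}

```text
time_s: 6.98
eef_pos: [0.5415, -0.3519, 0.1858]
eef_rot: [0.001, 0.948, -0.319, 0.003]
wrist_force: [-0.3, -0.8, -0.2]
opening: 0.702
```

Run:
```python
from h import *
w=cam("wrist","w5.png")
o=ctrl.get_obs();print(o["time_s"],o["eef_pos"],o["eef_rot"],o["opening"],o["wrist_force"])
```

```text
7.025 [ 0.54042653 -0.35093731  0.18330949] [ 5.03234702e-04  9.47741682e-01 -3.19036539e-01  1.06649815e-03] 0.6943159798162963 [ 0.55979871 -0.14112058 -1.15145659]
```

View pics/w5.png

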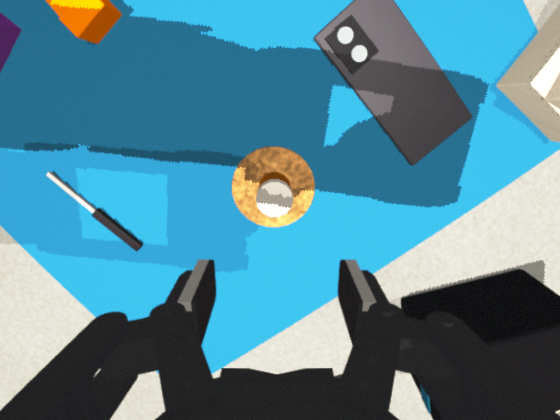

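Call:
drive_tool:
  commands:
    - {"dx": -5,"dy": -5,"dz": -1.5,"turn": -10,"gripper": 0.3}
    - {"dx": -9.5,"dy": -9.5,"dz": -1.5,"turn": -20,"gripper": 0.3}
    - {"dx": -14,"dy": -14,"dz": -1.5,"turn": -30,"gripper": 0.3}
    - {"dx": -17,"dy": -17,"dz": -1.5,"turn": -40,"gripper": 0.3}
    - {"dx": -17,"dy": -17,"dz": -1.5,"turn": -43,"gripper": 0.3}
    - {"dx": -17,"dy": -17,"dz": -1.5,"turn": -43,"gripper": 0.3}
    - {"dx": -17,"dy": -17,"dz": -1.5,"turn": -43,"gripper": 0.3}

```text
time_s: 7.9
eef_pos: [0.507, -0.1126, 0.1962]
eef_rot: [-0.0, 0.999, 0.05, -0.001]
wrist_force: [-1.1, 0.2, -0.5]
opening: 0.7
```

Run:
```python
from h import *
w=cam("wrist","w6.png");
o=ctrl.get_obs();print(o["time_s"],o["eef_pos"],o["eef_rot"],o["opening"],o["wrist_force"])
print(np.degrees(2*np.arctan2(o["eef_rot"][2],o["eef_rot"][1])))
for b in blobs(w,(3,130,60),(28,255,255),300):
    cn=cv2.findContours(b[2],cv2.RETR_EXTERNAL,cv2.CHAIN_APPROX_NONE)[0][0]
    print(b[0],b[1],cv2.approxPolyDP(cn,2.5,True).reshape(-1,2).tolist())
crop(w,200,60,160,150,4,"w6c.png")
```

```text
7.95 [ 0.50709389 -0.11286725  0.19645632] [-2.98736597e-04  9.98773114e-01  4.95154103e-02 -6.34302139e-04] 0.6987279160492271 [-0.25725008 -1.09433295  0.25212905]
5.676370603941794
[259, 93, 38, 130, 4815] [277.0, 157.4] [[259, 93], [259, 221], [295, 222], [295, 93]]
[251, 340, 64, 34, 1297] [280.7, 358.2] [[314, 362], [307, 349], [284, 340], [262, 346], [251, 363], [255, 370], [282, 373], [313, 368], [305, 365], [307, 361], [299, 361], [307, 352]]
```

View pics/w6.png

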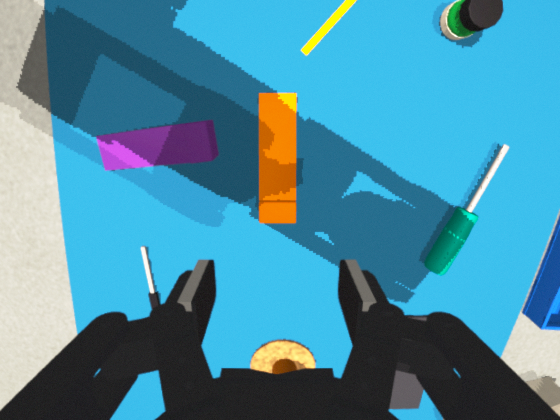

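View pics/w6c.png

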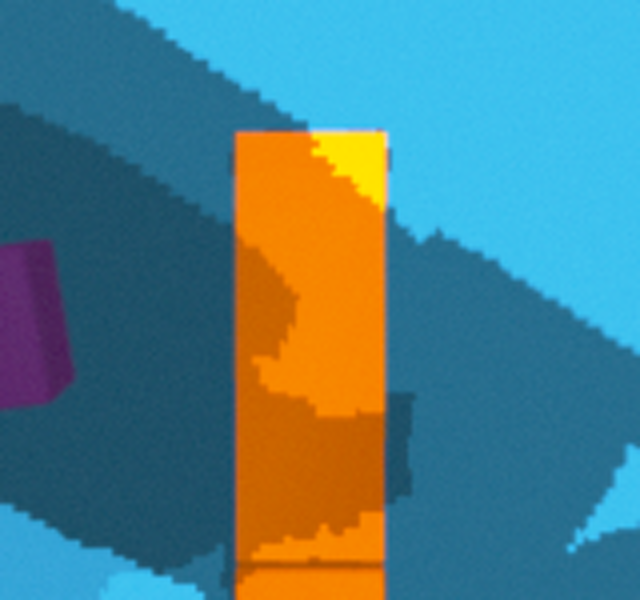

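Run:
```python
from h import *
w=cam("wrist")
tip=onz(w,[(259,93),(296,93)],.005); hf=onz(w,[(259,201.5),(296,201.5)],.037); hb=onz(w,[(259,222.5),(296,222.5)],.037)
for n,p in (("tip",tip),("hf",hf),("hb",hb)): print(n,p.mean(0).round(4),np.linalg.norm(p[1]-p[0]).round(4))
v=(tip-hb).mean(0)[:2];print(np.linalg.norm(v),np.degrees(np.arctan2(v[1],v[0])))
o=ctrl.get_obs();print(o["eef_pos"])
```

```text
tip [ 0.4984 -0.0246  0.005 ] 0.0355
hf [ 0.5082 -0.1232  0.037 ] 0.0352
hb [ 0.5103 -0.1445  0.037 ] 0.036
0.1204262454480775 95.63251398566699
[ 0.50718661 -0.11294394  0.1966544 ]
```

Call:
drive_tool:
  commands:
    - {"dx": 0,"dy": 0,"dz": 6,"turn": 0,"gripper": 0.3}
    - {"dx": 0,"dy": 0,"dz": 11.5,"turn": 0,"gripper": 0.3}
    - {"dx": 0,"dy": 0,"dz": 15.5,"turn": 0,"gripper": 0.3}
    - {"dx": 0,"dy": 0,"dz": 18.3,"turn": 0,"gripper": 0.3}
    - {"dx": 0,"dy": 0,"dz": 18.3,"turn": 0,"gripper": 0.3}
    - {"dx": 0,"dy": 0,"dz": 18.3,"turn": 0,"gripper": 1}
    - {"dx": 0,"dy": 0,"dz": 18.3,"turn": 0,"gripper": 1}
    - {"dx": 0,"dy": 0,"dz": 18.3,"turn": 0,"gripper": 1}
    - {"dx": 0,"dy": 0,"dz": 18.3,"turn": 0,"gripper": 1}

```text
time_s: 9.12
eef_pos: [0.5088, -0.1131, 0.016]
eef_rot: [0.001, 0.999, 0.051, 0.001]
wrist_force: [0.1, -0.7, 6.7]
opening: 0.408
```

Run:
```python
from h import *
w=cam("wrist","w7.png")
o=ctrl.get_obs();print(o["time_s"],o["eef_pos"],o["eef_rot"],o["opening"],o["wrist_force"])
```

```text
9.175 [ 0.50874119 -0.11306228  0.01596157] [8.44082035e-04 9.98722378e-01 5.05076350e-02 1.37034881e-03] 0.407794584221588 [-0.32759082 -0.35613278  6.99364324]
```

View pics/w7.png

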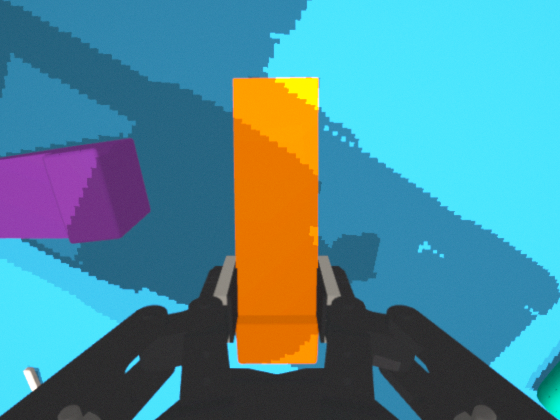

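Call:
drive_tool:
  commands:
    - {"dx": 0,"dy": 0,"dz": -3,"turn": 0,"gripper": 1}
    - {"dx": 0,"dy": 0,"dz": -6,"turn": 0,"gripper": 1}
    - {"dx": 0,"dy": -4,"dz": -8,"turn": 10,"gripper": 1}
    - {"dx": 1,"dy": -8,"dz": -8,"turn": 20,"gripper": 1}
    - {"dx": 2,"dy": -12,"dz": -8,"turn": 30,"gripper": 1}
    - {"dx": 2.5,"dy": -16,"dz": -8,"turn": 40,"gripper": 1}
    - {"dx": 2.9,"dy": -18.8,"dz": -8,"turn": 43,"gripper": 1}
    - {"dx": 2.9,"dy": -18.8,"dz": -8,"turn": 43,"gripper": 1}
    - {"dx": 2.9,"dy": -18.8,"dz": -5,"turn": 43,"gripper": 1}
    - {"dx": 2.9,"dy": -18.8,"dz": -3,"turn": 43,"gripper": 1}
    - {"dx": 2.9,"dy": -18.8,"dz": -3,"turn": 43,"gripper": 1}

```text
time_s: 10.55
eef_pos: [0.5158, 0.0769, 0.043]
eef_rot: [0.001, 0.948, -0.319, -0.002]
wrist_force: [0.4, -0.7, -1.2]
opening: 0.408
```

Run:
```python
from h import *
w=cam("wrist","w8.png")
o=ctrl.get_obs();print(o["time_s"],o["eef_pos"],o["eef_rot"],o["opening"],o["wrist_force"])
print(np.degrees(2*np.arctan2(o["eef_rot"][2],o["eef_rot"][1])))
```

```text
10.6 [0.51681832 0.0769642  0.04405493] [ 2.53385783e-04  9.47696969e-01 -3.19170694e-01 -6.77093251e-04] 0.41113282774140325 [-0.27578376  0.03739536 -1.05982908]
-37.225568841192455
```

View pics/w8.png

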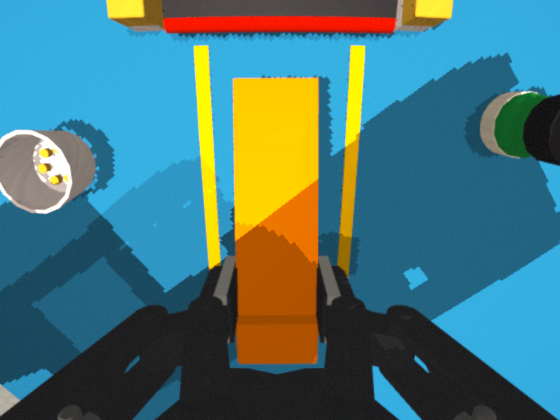

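Call:
drive_tool:
  commands:
    - {"dx": 0.15,"dy": 0,"dz": 1.5,"turn": 0,"gripper": 1}
    - {"dx": 0.15,"dy": 0,"dz": 2.4,"turn": 0,"gripper": 1}
    - {"dx": 0.15,"dy": 0,"dz": 2.8,"turn": 0,"gripper": 1}
    - {"dx": 0.15,"dy": 0,"dz": 2.8,"turn": 0,"gripper": 1}
    - {"dx": 0.15,"dy": 0,"dz": 2.8,"turn": 0,"gripper": 0.3}
    - {"dx": 0.15,"dy": 0,"dz": 2.8,"turn": 0,"gripper": 0.3}
    - {"dx": 0.15,"dy": 0,"dz": 2.8,"turn": 0,"gripper": 0.3}
    - {"dx": 0.15,"dy": 0,"dz": 2.8,"turn": 0,"gripper": 0.3}
    - {"dx": 0.15,"dy": 0,"dz": 0,"turn": 0,"gripper": 0.3}
    - {"dx": 0.15,"dy": 0,"dz": -5,"turn": 0,"gripper": 0.3}
    - {"dx": 0.15,"dy": 0,"dz": -10,"turn": 0,"gripper": 0.3}
    - {"dx": 0.15,"dy": 0,"dz": -15,"turn": 0,"gripper": 0.3}
    - {"dx": 0.15,"dy": 0,"dz": -15,"turn": 0,"gripper": 0.3}
    - {"dx": 0.15,"dy": 0,"dz": -15,"turn": 0,"gripper": 0.3}

```text
time_s: 12.35
eef_pos: [0.5181, 0.0768, 0.1939]
eef_rot: [0.0, 0.948, -0.319, -0.0]
wrist_force: [-0.7, -0.6, -1.1]
opening: 0.704
```

```bash
cat > lane.py <<'E'
from h import *
def run(name):
    w=cam("wrist",name)
    o=ctrl.get_obs();print(o["time_s"],o["eef_pos"].round(4),"ang",np.degrees(2*np.arctan2(o["eef_rot"][2],o["eef_rot"][1])).round(2),o["opening"],o["wrist_force"].round(2))
    for nm,lo,hi,z in (("yellow",(20,130,80),(32,255,255),.0035),("orange",(3,130,60),(28,255,255),.01),("red",(0,150,80),(3,255,255),.016),):
        for b in blobs(w,lo,hi,150):
            cn=cv2.findContours(b[2],cv2.RETR_EXTERNAL,cv2.CHAIN_APPROX_NONE)[0][0]
            print(nm,b[0],b[1],cv2.approxPolyDP(cn,2.5,True).reshape(-1,2).tolist()[:10])
    return w
E
python3 -c "
from lane import *
run('w9.png')"
```

```text
12.4 [0.5176 0.0768 0.193 ] ang -37.21 0.699411180448227 [-0.38  0.46 -0.37]
yellow [192, 46, 24, 19, 365] [202.9, 54.6] [[192, 47], [194, 62], [210, 64], [215, 61], [214, 52], [208, 46]]
yellow [339, 46, 21, 19, 357] [349.3, 54.7] [[340, 49], [339, 64], [359, 61], [359, 46]]
yellow [231, 74, 12, 153, 1026] [237.0, 148.5] [[233, 74], [237, 226], [242, 226], [238, 75]]
yellow [309, 74, 12, 153, 1045] [314.5, 149.4] [[317, 74], [314, 75], [309, 226], [315, 225], [320, 75]]
yellow [258, 92, 38, 91, 2862] [274.9, 130.5] [[294, 92], [258, 92], [259, 182], [282, 166], [284, 157], [295, 150]]
orange [294, 0, 17, 33, 515] [302.0, 15.7] [[295, 0], [294, 31], [309, 31], [310, 0]]
orange [219, 62, 115, 6, 575] [275.6, 64.2] [[219, 62], [222, 67], [329, 67], [333, 64]]
orange [258, 91, 38, 132, 4911] [276.7, 156.6] [[291, 91], [258, 92], [260, 222], [295, 221], [295, 94]]
orange [309, 140, 10, 87, 572] [313.4, 183.6] [[318, 140], [311, 150], [309, 226], [315, 225]]
orange [235, 168, 8, 59, 364] [238.7, 197.5] [[235, 168], [237, 226], [242, 226], [241, 169]]
red [218, 61, 116, 7, 583] [275.7, 64.0] [[218, 61], [220, 67], [333, 66], [333, 61]]
```

View pics/w9.png

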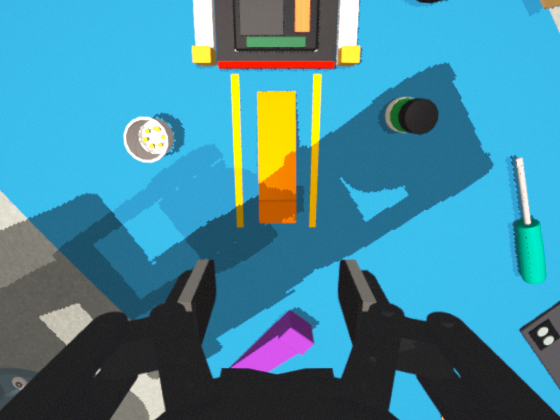

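Call:
drive_tool:
  commands:
    - {"dx": 0,"dy": 3,"dz": 0,"turn": 0,"gripper": 1}
    - {"dx": 0,"dy": 6,"dz": 0,"turn": 0,"gripper": 1}
    - {"dx": 0,"dy": 6,"dz": 4,"turn": 0,"gripper": 1}
    - {"dx": 0,"dy": 6,"dz": 9,"turn": 0,"gripper": 1}
    - {"dx": 0,"dy": 6,"dz": 13,"turn": 0,"gripper": 1}
    - {"dx": 0,"dy": 6,"dz": 16,"turn": 0,"gripper": 1}
    - {"dx": 0,"dy": 6,"dz": 17.5,"turn": 0,"gripper": 1}
    - {"dx": 0,"dy": 6,"dz": 17.5,"turn": 0,"gripper": 1}
    - {"dx": 0,"dy": 6,"dz": 17.5,"turn": 0,"gripper": 1}

```text
time_s: 13.52
eef_pos: [0.483, 0.0288, 0.0201]
eef_rot: [-0.0, 0.948, -0.319, 0.001]
wrist_force: [0.2, -0.2, 0.4]
opening: -0.002
```

```bash
python3 -c "
from lane import *
run('w10.png')"
```

```text
13.575 [0.4832 0.0288 0.0204] ang -37.21 0.0017164728971423516 [-0.03 -0.18  0.87]
yellow [172, 0, 32, 245, 3703] [187.4, 117.5] [[172, 0], [191, 243], [200, 244], [203, 243], [188, 6], [187, 0]]
yellow [228, 0, 93, 183, 16221] [273.8, 88.9] [[228, 0], [231, 181], [240, 178], [243, 181], [269, 181], [273, 178], [276, 181], [281, 178], [294, 181], [316, 164]]
yellow [342, 0, 32, 244, 3700] [357.6, 117.3] [[373, 0], [357, 0], [343, 243], [355, 243]]
yellow [230, 188, 59, 32, 985] [249.8, 198.5] [[231, 216], [237, 219], [269, 195], [274, 198], [288, 188], [231, 188]]
orange [228, 0, 95, 239, 21862] [274.7, 118.6] [[228, 0], [232, 237], [319, 237], [322, 196], [319, 183], [319, 0]]
orange [342, 121, 23, 123, 1622] [353.0, 186.1] [[350, 121], [343, 243], [355, 243], [364, 128], [350, 136]]
orange [184, 151, 21, 94, 1053] [194.0, 204.2] [[197, 151], [198, 168], [187, 170], [184, 167], [193, 244], [204, 241]]
```

View pics/w10.png

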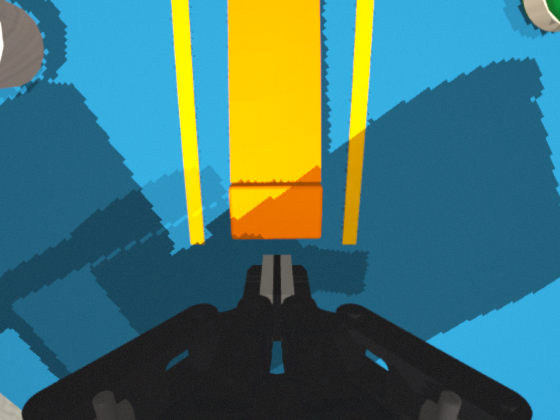

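Call:
drive_tool:
  commands:
    - {"dx": 0,"dy": -0.8,"dz": 0.3,"turn": 0,"gripper": 1}
    - {"dx": 0,"dy": -1.4,"dz": 0.3,"turn": 0,"gripper": 1}
    - {"dx": 0,"dy": -2,"dz": 0.3,"turn": 0,"gripper": 1}
    - {"dx": 0,"dy": -2.6,"dz": 0.3,"turn": 0,"gripper": 1}
    - {"dx": 0,"dy": -3.2,"dz": 0.3,"turn": 0,"gripper": 1}
    - {"dx": 0,"dy": -3.8,"dz": 0.3,"turn": 0,"gripper": 1}
    - {"dx": 0,"dy": -4.4,"dz": 0.3,"turn": 0,"gripper": 1}
    - {"dx": 0,"dy": -5,"dz": 0.3,"turn": 0,"gripper": 1}
    - {"dx": 0,"dy": -5.6,"dz": 0.3,"turn": 0,"gripper": 1}
    - {"dx": 0,"dy": -6.2,"dz": 0.3,"turn": 0,"gripper": 1}
    - {"dx": 0,"dy": -6.8,"dz": 0.3,"turn": 0,"gripper": 1}
    - {"dx": 0,"dy": -6.8,"dz": 0.3,"turn": 0,"gripper": 1}

```text
time_s: 15.08
eef_pos: [0.5233, 0.0832, 0.0162]
eef_rot: [0.0, 0.948, -0.319, -0.0]
wrist_force: [-2.8, -2.6, 2.0]
opening: -0.001
```

```bash
python3 -c "
from lane import *
run('w11.png')
s=cam('scene'); crop(s,260,200,130,100,6,'s11c.png')"
```

```text
15.125 [0.5233 0.0832 0.0162] ang -37.2 -0.000816963662255 [-1.27 -2.03  1.71]
yellow [65, 0, 69, 38, 1980] [97.7, 16.4] [[65, 0], [69, 29], [87, 31], [97, 37], [112, 31], [108, 35], [112, 34], [111, 37], [118, 36], [118, 32]]
yellow [417, 0, 66, 42, 1987] [449.9, 16.6] [[423, 0], [421, 17], [417, 18], [420, 35], [430, 35], [431, 32], [440, 41], [438, 37], [442, 34], [439, 30]]
yellow [232, 45, 91, 180, 14911] [274.8, 128.0] [[321, 46], [232, 46], [233, 224], [270, 223], [288, 209], [286, 205], [321, 178]]
yellow [175, 60, 34, 244, 3587] [191.3, 176.7] [[175, 60], [196, 303], [208, 303], [190, 60]]
yellow [341, 60, 33, 245, 3602] [357.1, 176.6] [[373, 60], [358, 60], [341, 304], [353, 303]]
yellow [232, 233, 29, 19, 288] [242.8, 239.1] [[234, 251], [260, 233], [232, 234]]
orange [65, 0, 350, 282, 27213] [261.6, 133.9] [[65, 0], [69, 29], [97, 38], [130, 35], [140, 43], [169, 39], [170, 43], [174, 40], [195, 43], [204, 39]]
orange [416, 0, 67, 42, 2288] [448.2, 18.2] [[416, 17], [418, 35], [435, 38], [421, 41], [445, 40], [478, 29], [482, 0], [422, 0], [420, 17]]
orange [341, 131, 28, 175, 2421] [354.1, 216.7] [[368, 131], [354, 141], [353, 132], [341, 305], [353, 303]]
orange [183, 163, 26, 142, 1935] [195.8, 232.6] [[189, 163], [184, 167], [183, 164], [198, 304], [208, 303], [198, 171]]
red [136, 25, 277, 21, 4715] [273.7, 34.6] [[136, 28], [136, 39], [140, 44], [299, 41], [406, 45], [412, 34], [412, 28], [374, 26]]
```

View pics/w11.png

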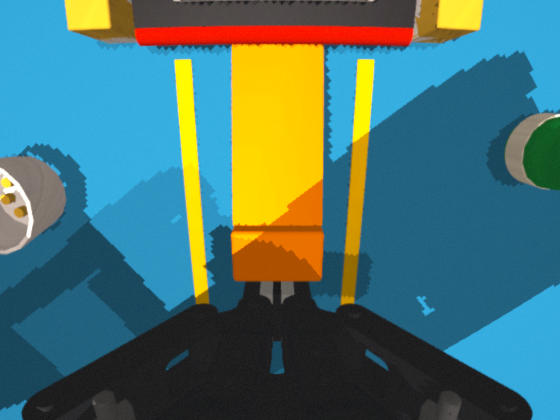

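View pics/s11c.png

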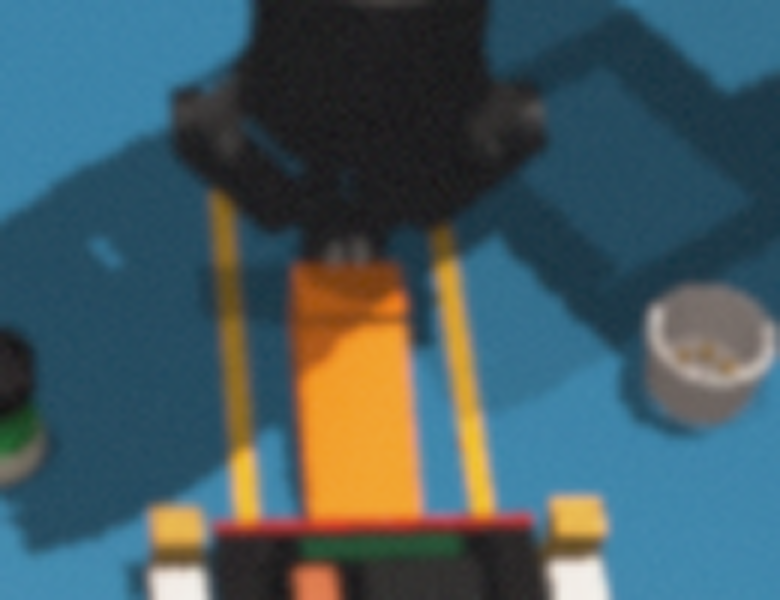

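Call:
drive_tool:
  commands:
    - {"dx": 0,"dy": -0.6,"dz": 0,"turn": 0,"gripper": 1}
    - {"dx": 0,"dy": -1.2,"dz": 0,"turn": 0,"gripper": 1}
    - {"dx": 0,"dy": -1.8,"dz": 0,"turn": 0,"gripper": 1}
    - {"dx": 0,"dy": -2.4,"dz": 0,"turn": 0,"gripper": 1}
    - {"dx": 0,"dy": -2.8,"dz": 0,"turn": 0,"gripper": 1}
    - {"dx": 0,"dy": -3,"dz": 0,"turn": 0,"gripper": 1}
    - {"dx": 0,"dy": -3,"dz": 0,"turn": 0,"gripper": 1}

```text
time_s: 16.05
eef_pos: [0.5409, 0.1066, 0.0162]
eef_rot: [0.001, 0.948, -0.319, -0.001]
wrist_force: [-3.1, -4.4, 3.5]
opening: 0.003
```

```bash
python3 -c "
from lane import *
run('w12.png')
s=cam('scene'); crop(s,270,270,110,80,7,'s12c.png')"
```

```text
16.1 [0.541  0.1066 0.0162] ang -37.21 -0.0028573971414005157 [-2.75 -3.43  3.02]
yellow [75, 76, 59, 40, 1923] [102.9, 95.5] [[75, 79], [81, 114], [133, 111], [130, 81], [126, 78], [121, 79], [119, 87], [117, 79], [121, 77]]
yellow [415, 76, 59, 39, 1918] [444.3, 94.6] [[418, 80], [415, 101], [421, 102], [415, 106], [416, 113], [467, 113], [471, 77], [432, 76]]
yellow [232, 124, 91, 102, 8150] [273.7, 169.8] [[321, 124], [233, 124], [234, 225], [237, 222], [247, 225], [271, 222], [274, 225], [303, 203], [301, 199], [321, 184]]
yellow [180, 130, 29, 175, 2485] [194.4, 214.2] [[180, 130], [196, 303], [208, 304], [195, 130]]
yellow [341, 130, 28, 175, 2487] [354.5, 213.9] [[368, 130], [354, 130], [341, 304], [353, 303]]
yellow [232, 234, 36, 29, 560] [245.7, 243.6] [[235, 262], [259, 245], [259, 240], [267, 234], [233, 234]]
orange [322, 0, 41, 38, 1462] [342.4, 18.0] [[324, 0], [322, 34], [359, 37], [362, 0]]
orange [411, 75, 63, 41, 2151] [442.8, 95.2] [[417, 79], [412, 113], [467, 114], [471, 77], [436, 75]]
orange [75, 76, 335, 206, 19041] [259.6, 178.5] [[75, 79], [82, 115], [134, 112], [141, 122], [232, 122], [234, 228], [231, 248], [233, 277], [240, 281], [319, 280]]
orange [341, 130, 28, 176, 2432] [354.4, 216.5] [[368, 130], [354, 140], [353, 135], [341, 305], [353, 303]]
orange [183, 162, 26, 143, 1903] [196.0, 234.5] [[183, 162], [196, 303], [208, 304], [198, 169], [197, 176]]
red [135, 107, 278, 17, 3769] [275.1, 115.0] [[135, 113], [141, 123], [233, 120], [408, 123], [412, 109], [158, 108], [136, 109]]
```

View pics/w12.png

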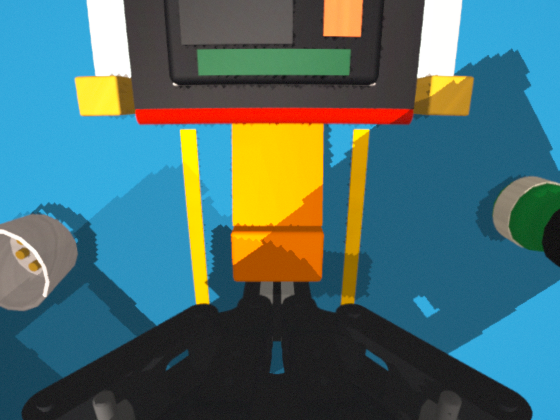

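View pics/s12c.png

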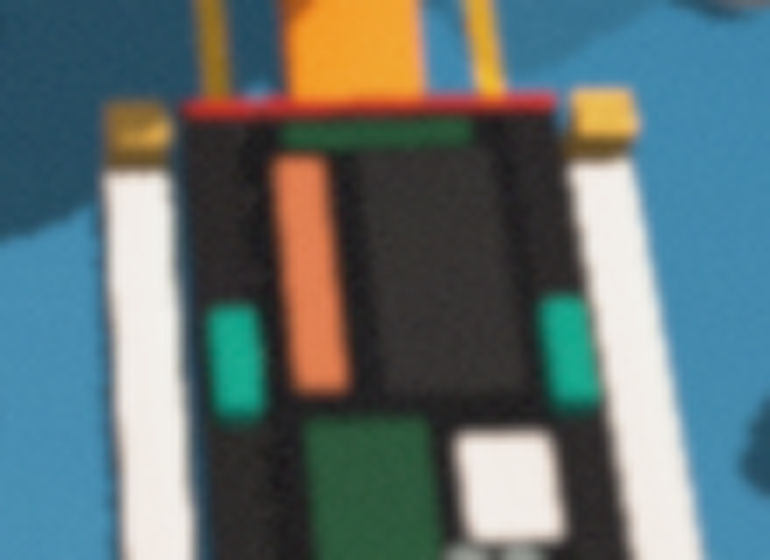

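```bash
cat > plate.py <<'E'
from h import *
def edges(g,r0,r1,c0,c1):
    # subpixel column of strongest change of the mean colour profile over rows r0..r1
    p=cv2.GaussianBlur(g[r0:r1].astype(np.float32).mean(0)[None],(5,1),0.8)[0]
    d=np.abs(np.diff(p,axis=0)).sum(1)[c0:c1]; i=int(d.argmax()); k=np.arange(max(0,i-2),min(len(d),i+3))
    return c0+.5+(k*d[k]).sum()/d[k].sum(), d.max()
def sep(w,ua,ub,L):
    o,d=ray(w,[ua,ub]); dd=np.linalg.norm(d[1]-d[0]); lam=L/dd
    return (o+lam*d.mean(0)),
E
python3 - <<'E'
from plate import *
w=cam("wrist"); g=w["bgr"]
crop(w,60,60,100,75,8,"a.png"); crop(w,395,60,100,75,8,"b.png")
print(-w["R"].T@w["t"])
E
```

```text
[0.5888519  0.16945275 0.15000007]
```

View pics/a.png

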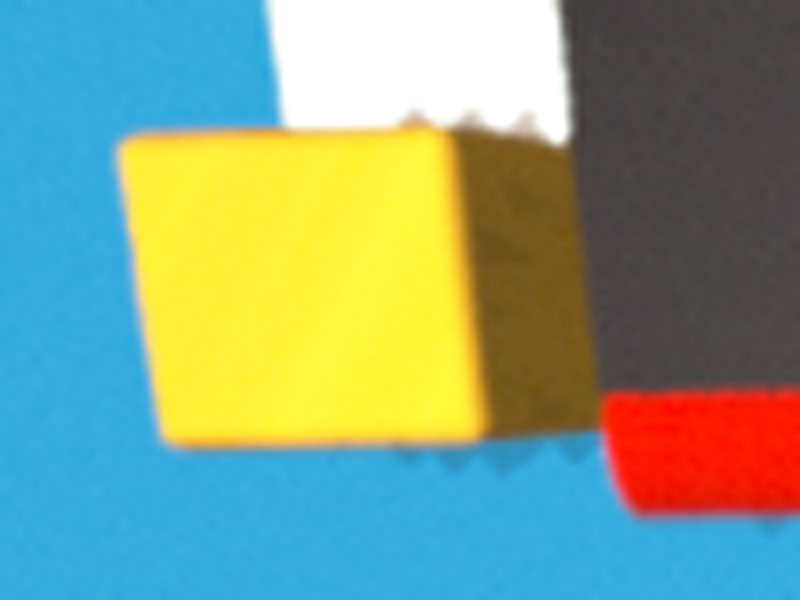

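View pics/b.png

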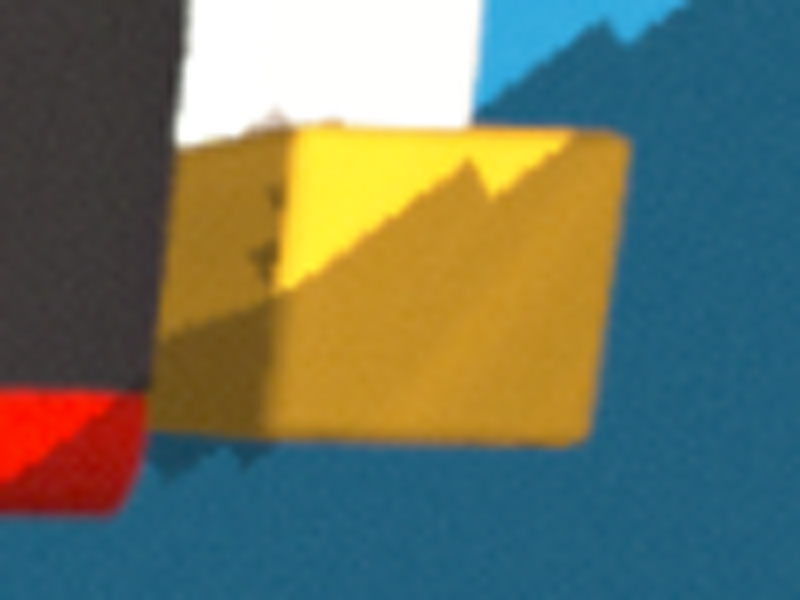

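Run:
```python
from plate import *
w=cam("wrist")
O=np.array([.5879,.1687]);a=np.radians(52.8);X=np.array([np.cos(a),np.sin(a)]);Y=np.array([-X[1],X[0]])
def sh(n,l,r,L):
    p=sep(w,l,r,L)[0]; d=p[:2]-O; print(n,"z",p[2].round(4),"x",(d@X).round(4),"y",(d@Y).round(4))
A=lambda u:(60+u[0]/8-.44,60+u[1]/8-.44); B=lambda u:(395+u[0]/8-.44,60+u[1]/8-.44)
sh("bar/plate top",A((600,392)),B((150,390)),.104)
sh("bar low",A((605,420)),B((147,420)),.104)
sh("post of",A((162,445)),B((593,443)),.144)
sh("post ob",A((120,140)),B((630,140)),.144)
sh("post if",A((485,438)),B((265,438)),.112)
sh("post ib",A((447,130)),B((293,130)),.112)
# wedge heel top back/front (36 wide)
```

```text
bar/plate top z 0.0265 x -0.0004 y 0.0008
bar low z 0.0264 x -0.0017 y 0.0008
post of z 0.0296 x -0.0023 y 0.0007
post ob z 0.0292 x 0.0112 y 0.0008
post if z 0.0303 x -0.0023 y 0.0008
post ib z 0.03 x 0.011 y 0.001
```

Call:
drive_tool:
  commands:
    - {"dx": 0,"dy": -0.4,"dz": 0,"turn": 0,"gripper": 1}
    - {"dx": 0,"dy": -0.7,"dz": 0,"turn": 0,"gripper": 1}
    - {"dx": 0,"dy": -0.9,"dz": 0,"turn": 0,"gripper": 1}
    - {"dx": 0,"dy": -1,"dz": 0,"turn": 0,"gripper": 1}
    - {"dx": 0,"dy": -1,"dz": 0,"turn": 0,"gripper": 1}
    - {"dx": 0,"dy": -1,"dz": 0,"turn": 0,"gripper": 1}

```text
time_s: 17.0
eef_pos: [0.5469, 0.1144, 0.0162]
eef_rot: [0.001, 0.948, -0.319, -0.001]
wrist_force: [-3.3, -4.4, 2.8]
opening: -0.002
```

Run:
```python
from plate import *
w=cam("wrist","w13.png")
o=ctrl.get_obs();print(o["time_s"],o["eef_pos"],o["wrist_force"])
crop(w,60,85,100,75,8,"a2.png"); crop(w,395,85,100,75,8,"b2.png")
```

```text
17.05 [0.54686937 0.11440126 0.01615853] [-4.62207964 -4.32416554  2.73201109]
```

View pics/a2.png

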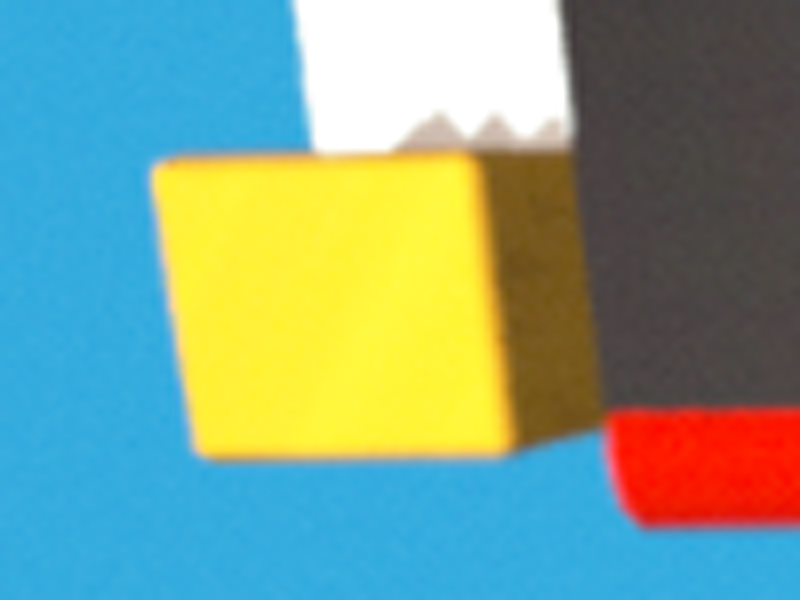

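View pics/b2.png

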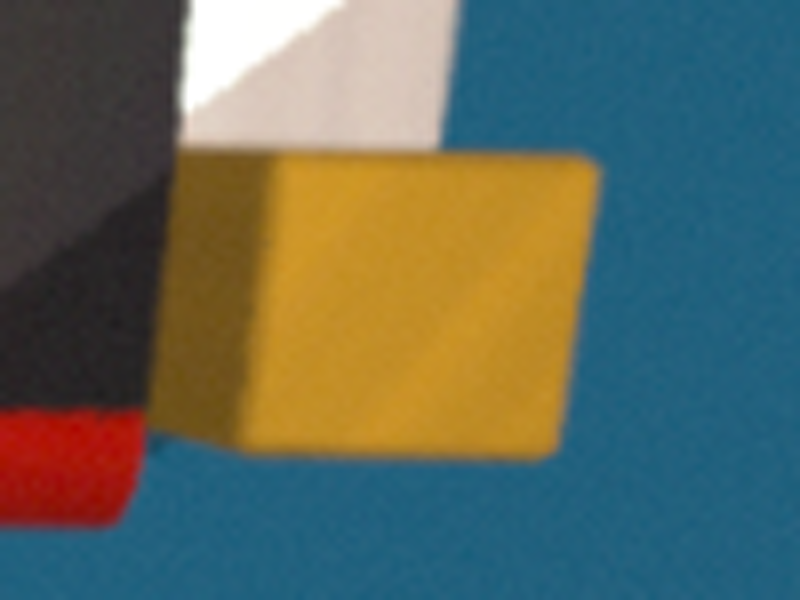

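View pics/w13.png

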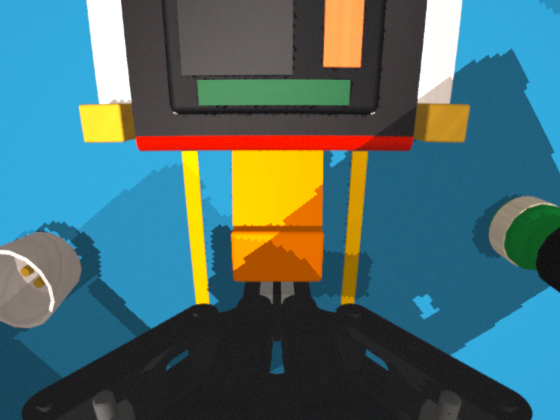

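Run:
```python
from plate import *
w=cam("wrist")
O=np.array([.5879,.1687]);a=np.radians(52.8);X=np.array([np.cos(a),np.sin(a)]);Y=np.array([-X[1],X[0]])
def sh(n,l,r,L):
    p=sep(w,l,r,L)[0]; d=p[:2]-O; print(n,"z",p[2].round(4),"x",(d@X).round(4),"y",(d@Y).round(4))
A=lambda u:(60+u[0]/8-.44,85+u[1]/8-.44); B=lambda u:(395+u[0]/8-.44,85+u[1]/8-.44)
sh("bar/plate top",A((606,408)),B((146,408)),.104)
sh("post of",A((198,457)),B((558,457)),.144)
sh("post ob",A((152,160)),B((602,160)),.144)
sh("post if",A((514,455)),B((238,455)),.112)
sh("post ib",A((476,152)),B((275,152)),.112)
# wrist: where level/current features should show, origin shifted
for dx in (-.0026,0):
  for z0 in (.0045,.005):
    O2=O+dx*X
    P=lambda x,y,z:np.r_[O2+x*X+y*Y,z0+z]
    print(dx,z0,"postF",proj(w,[P(0,.072,.025),P(0,-.072,.025)]).round(1).tolist(),"plate",[proj(w,[P(4e-3,.052,.025-k),P(4e-3,-.052,.025-k)]).round(1).tolist() for k in (0,.0015,.003)],"bar low", [proj(w,[P(-.004,0,.021-k)]).round(1).tolist() for k in (0,.0015,.003)])
```

```text
bar/plate top z 0.0286 x -0.0004 y 0.0008
post of z 0.0293 x -0.0023 y 0.0008
post ob z 0.0292 x 0.0113 y 0.0008
post if z 0.0302 x -0.0024 y 0.0008
post ib z 0.0302 x 0.0113 y 0.0008
-0.0026 0.0045 postF [[86.3, 142.8], [466.5, 142.3]] plate [[[136.0, 131.1], [416.6, 130.7]], [[137.7, 130.7], [414.9, 130.4]], [[139.3, 130.4], [413.3, 130.0]]] bar low [[[276.2, 150.2]], [[276.2, 149.6]], [[276.2, 149.1]]]
-0.0026 0.005 postF [[85.5, 142.9], [467.2, 142.5]] plate [[[135.4, 131.2], [417.1, 130.8]], [[137.1, 130.8], [415.5, 130.5]], [[138.7, 130.5], [413.9, 130.1]]] bar low [[[276.2, 150.4]], [[276.2, 149.8]], [[276.2, 149.3]]]
0 0.0045 postF [[85.2, 135.8], [467.6, 135.4]] plate [[[135.2, 123.9], [417.4, 123.5]], [[136.8, 123.6], [415.7, 123.3]], [[138.5, 123.4], [414.1, 123.0]]] bar low [[[276.2, 143.4]], [[276.2, 142.9]], [[276.2, 142.4]]]
0 0.005 postF [[84.4, 136.0], [468.3, 135.5]] plate [[[134.6, 124.0], [417.9, 123.6]], [[136.3, 123.7], [416.3, 123.4]], [[137.9, 123.5], [414.6, 123.1]]] bar low [[[276.2, 143.5]], [[276.2, 143.1]], [[276.2, 142.6]]]
```

Run:
```python
from plate import *
w=cam("wrist")
O=np.array([.5879,.1687]);a=np.radians(52.8);X=np.array([np.cos(a),np.sin(a)]);Y=np.array([-X[1],X[0]])
for uv,z in (((277,230),.037),((277,231.5),.037),((276.5,141.5),.0297)):
    p=onz(w,uv,z)[0]; d=p[:2]-O; print(uv,(d@X).round(4),(d@Y).round(4))
crop(w,220,120,120,90,6,"c.png"); crop(w,220,200,120,90,6,"d.png")
# scene/top triangulation check of posts and plate corners
s=cam("scene"); t=cam("top"); crop(s,275,275,100,50,8,"s14.png"); crop(t,200,175,50,50,12,"t14.png")
```

```text
(277, 230) -0.035 -0.0003
(277, 231.5) -0.0356 -0.0003
(276.5, 141.5) -0.0028 -0.0001
```

View pics/d.png

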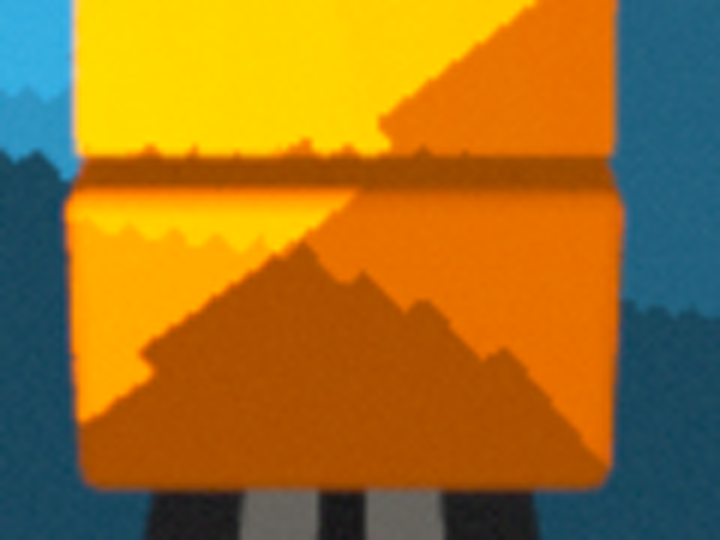

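View pics/s14.png

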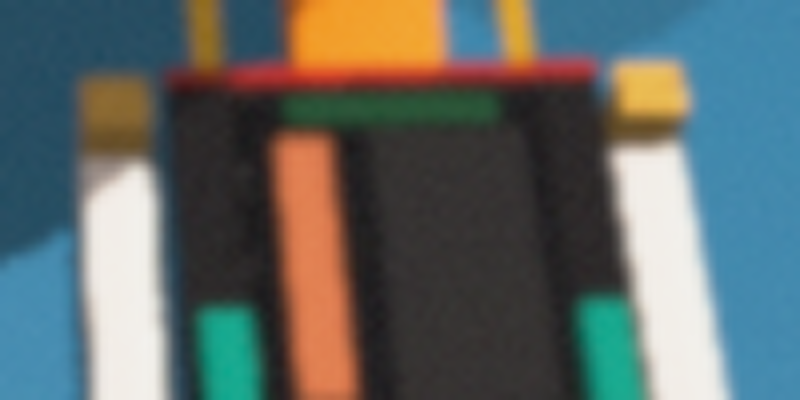

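Call:
drive_tool:
  commands:
    - {"dx": 0,"dy": -0.1,"dz": 0,"turn": 0,"gripper": 1}
    - {"dx": 0,"dy": -0.2,"dz": 0,"turn": 0,"gripper": 1}
    - {"dx": 0,"dy": -0.25,"dz": 0,"turn": 0,"gripper": 1}
    - {"dx": 0,"dy": -0.25,"dz": 0,"turn": 0,"gripper": 1}
    - {"dx": 0,"dy": -0.25,"dz": 0,"turn": 0,"gripper": 1}
    - {"dx": 0,"dy": 0.3,"dz": 0,"turn": 0,"gripper": 1}
    - {"dx": 0,"dy": 1.5,"dz": 0,"turn": 0,"gripper": 1}
    - {"dx": 0,"dy": 3,"dz": 0,"turn": 0,"gripper": 1}
    - {"dx": 0,"dy": 3,"dz": 0,"turn": 0,"gripper": 1}
    - {"dx": 0,"dy": 3,"dz": -4,"turn": 0,"gripper": 1}
    - {"dx": 0,"dy": 3,"dz": -6,"turn": 0,"gripper": 1}
    - {"dx": 0,"dy": 3,"dz": -6,"turn": 0,"gripper": 1}
    - {"dx": 0,"dy": 3,"dz": -6,"turn": 0,"gripper": 1}

```text
time_s: 18.88
eef_pos: [0.5288, 0.0911, 0.0755]
eef_rot: [0.0, 0.948, -0.319, -0.001]
wrist_force: [0.3, -0.9, -0.4]
opening: 0.0
```

Run:
```python
from plate import *
w=cam("wrist","w15.png")
o=ctrl.get_obs();print(o["time_s"],o["eef_pos"],o["wrist_force"])
s=cam("scene"); crop(s,275,265,100,60,8,"s15.png")
```

```text
18.925 [0.52844749 0.09112646 0.0750925 ] [0.19266648 0.10317418 0.59750634]
```

View pics/w15.png

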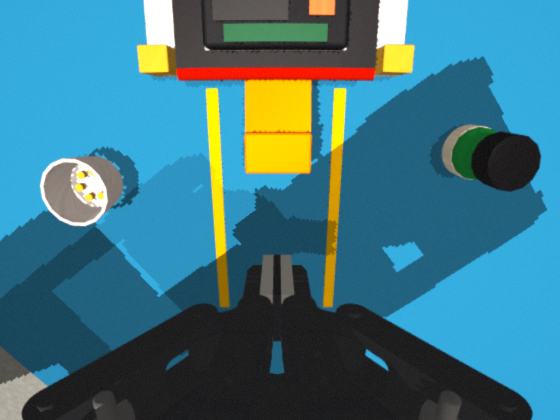

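View pics/s15.png

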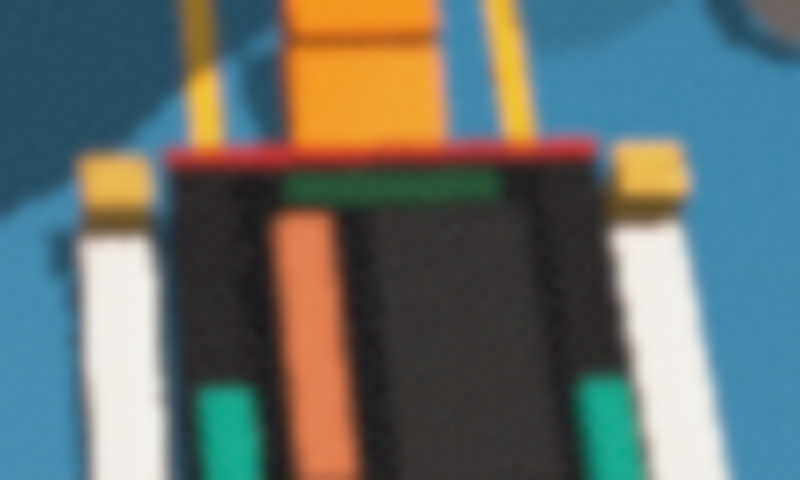

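Run:
```python
from plate import *
O=np.array([.5879,.1687]);a=np.radians(52.8);X=np.array([np.cos(a),np.sin(a)]);Y=np.array([-X[1],X[0]])
O2=O-.0026*X
s=cam("scene")
def redrow(img):
    g=img.astype(np.float32); r=np.clip(g[:,:,2]-np.maximum(g[:,:,1],g[:,:,0])-25,0,None)
    out=[]
    for c in list(range(300,304))+list(range(325,330))+list(range(340,347)):
        col=r[276:296,c]; 
        out.append((c,276+(col*np.arange(20)).sum()/max(col.sum(),1),col.sum()))
    return np.array(out)
a0=redrow(cv2.imread("pics/s4.png"));a00=redrow(cv2.imread("pics/scene0.png"));a1=redrow(s["bgr"])
print(np.c_[a0[:,0],a0[:,1],a00[:,1],a1[:,1],a0[:,2],a1[:,2]].round(2))
print("rise px",np.median(a0[:,1]-a1[:,1]),np.median(a00[:,1]-a1[:,1]))
th=-12/175
def bar(th,x=-1.5,dz=2.5): # point on bar surface, tilting about the hinge (175,21) mm
    p=np.array([-175+x,dz]); c,sn=np.cos(th),np.sin(th)
    # drooping (th<0) lowers the edge
    return np.array([175+p[0]*c+p[1]*sn*1, 21-p[0]*sn*-1*1+p[1]*c if False else 21+p[0]*sn*-1+p[1]*c])
for k in (-12,-4,-2,-1,0,1,2):
    x,z=bar(k/175); P=np.r_[O2+x/1000*X,.0048+z/1000]; print(k,x.round(2),z.round(2),proj(s,[P]).round(2))
```

```text
[[300.   283.58 283.18 282.2  425.   391.  ]
 [301.   283.73 283.44 282.27 415.   399.  ]
 [302.   286.71 286.76 283.9  244.   269.  ]
 [303.   287.66 287.65 284.23 168.   226.  ]
 [325.   287.46 287.44 280.66 107.   591.  ]
 [326.   287.47 287.44 280.63 107.   583.  ]
 [327.   287.45 287.45 280.66 111.   583.  ]
 [328.   287.39 287.41 280.7  126.   585.  ]
 [329.   287.28 287.28 280.72 144.   557.  ]
 [340.   283.75 283.47 281.67 446.   359.  ]
 [341.   285.66 285.64 282.94 309.   251.  ]
 [342.   286.71 286.73 283.26 202.   196.  ]
 [343.   286.89 286.86 283.45 149.   167.  ]
 [344.   286.95 286.93 283.39 118.   178.  ]
 [345.   286.96 286.95 283.3  113.   187.  ]
 [346.   286.93 286.93 283.28 116.   187.  ]]
rise px 3.504614401690617 3.508227405865881
-12 -1.26 11.4 [[321.14 287.28]]
-4 -1.51 19.47 [[321.46 284.75]]
-2 -1.52 21.48 [[321.54 284.14]]
-1 -1.51 22.49 [[321.58 283.83]]
0 -1.5 23.5 [[321.62 283.53]]
1 -1.48 24.51 [[321.67 283.23]]
2 -1.46 25.52 [[321.71 282.93]]
```

Call:
drive_tool:
  commands:
    - {"dx": 0,"dy": 3,"dz": -6,"turn": 0,"gripper": 1}
    - {"dx": 0,"dy": 4,"dz": -11,"turn": 0,"gripper": 1}
    - {"dx": 0,"dy": 4,"dz": -11,"turn": 0,"gripper": 1}
    - {"dx": 0,"dy": 4,"dz": -11,"turn": 0,"gripper": 1}
    - {"dx": 0,"dy": 4,"dz": -11,"turn": 0,"gripper": 1}

```text
time_s: 19.65
eef_pos: [0.5041, 0.0595, 0.1844]
eef_rot: [0.0, 0.948, -0.319, -0.002]
wrist_force: [-0.7, 0.2, 0.3]
opening: -0.002
```

Run:
```python
from plate import *
s=cam("scene","s16.png");w=cam("wrist","w16.png");t=cam("top","t16.png")
crop(s,170,115,70,55,9,"s16j.png")
```

```text
(no output)
```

View pics/s16j.png

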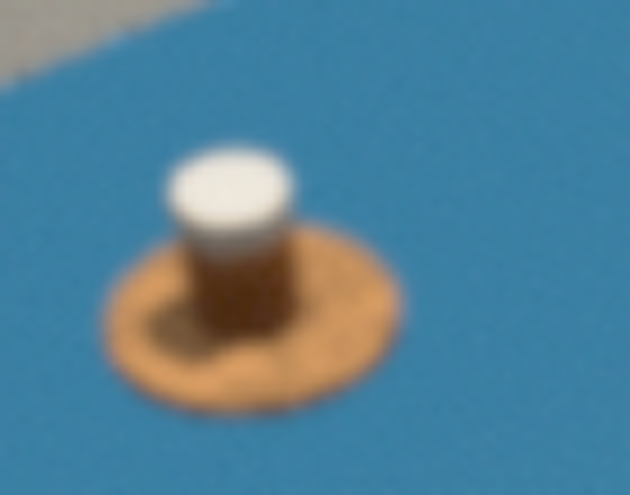

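View pics/w16.png

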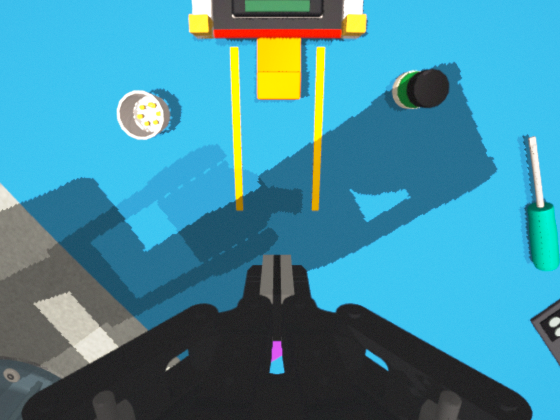

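View pics/s16.png

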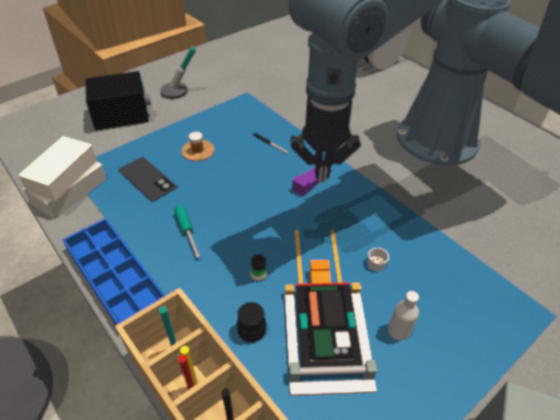

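```bash
python3 -c "
from bench import ctrl
print(ctrl.hand_in()); print(ctrl.get_obs()['time_s'])"
```

```text
the job is handed in; nothing more can be done
None
the job is handed in; nothing more can be done
```

I carried out all three steps and handed the job in at about 20 s of the 72 s allowed; no verdict was reported.

**What I did:** I stood the amber jar on the coaster. I laid the orange wedge in the lane with its thin end about 23 mm short of the red edge and let go. Then I pushed it by the heel with shut fingers in four small pushes and backed the robot clear.

**Last checks:**
- **Jar:** it stands upright near the middle of the coaster.
- **Wedge:** it is within about 1 mm of the lane's middle line, with its thin end roughly 70 mm past the red edge.
- **Bystanders:** they and the purple look-alike show no visible shift in the final pictures. I did not measure their positions.

**Where the checks disagreed:** the estimates of how level the red edge is did not match.
- The wrist view had it about 1.1 mm low before the last 2.5 mm push, so about 0.5 mm low after it.
- The rise seen in the scene camera put it about 0.6 mm low.
- The wedge geometry put it about 0.5 mm high.

All three are inside the roughly 2.3 mm tolerance. Heights from the top and scene cameras together came out about 2 to 6 mm high. I used them only as a rough guide.

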